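# Open the slide-lid pencil box and sort the pens into it

## Robot

A 6-joint arm with a two-finger parallel gripper is mounted at the origin on a cart in front of the work surface, level with it; the furniture and walls round the work are solid. World frame = base frame: x ahead of the robot, y to its left, z up, the work surface at z = 0. Lengths are in mm, angles in rad, forces in N, time in s.
With the tool pointing down it reaches from about 350 to 925 mm from the base axis. Payload 6.4 kg.
Tool frame: the origin (TCP) lies at the very end of the fingers, on their centre line; the grasp point (between the pads) lies 19 mm behind it; z points along the fingers, y is the line along which they close (so a half turn about z gives the same grasp; the last joint's range is limited). The gripper opens to 85 mm and grips with 20 to 120 N. Pads are 22 mm wide; open, the fingers measure 114 mm over their backs; the gripper's body (76 mm by 85 mm) begins 54 mm behind the grasp point. The pads swing forward as they close: fully open they stand 13 mm farther back than shut.
Start: joints at [1.012, 0.245, 1.558, -0, 1.339, -0.174], TCP at [243.991, 602.48, 231.29] pointing down, gripper open.
Joint ranges: [-3.13, 3.13], [-1.02, 2.26], [0.13, 2.54], [-0.95, 4.09], [0.21, 2.88], [-2.74, 2.74]. Speed limits (rad/s): [2.57, 2.57, 3.14, 3.14, 3.14, 3.14].

## Interface

Orientations are given as a 3x3 rotation matrix whose columns are the frame's x, y, z axes.
In Python, from rig import arm gives the robot as it stands. The module is installed in compiled form; this text tells all that it offers.
- The arm moves only by the tool jog_arm, never from a script. Its argument "steps" is a list of rows, each a list of 5 numbers: the gripper command: -1 is fully open, 1 is shut, values between are in proportion, then the shift along the tool's x, y, z in m, then the turn about the tool's z in rad. A call has 1 to 10 rows; each row is the pose to reach, as a shift and turn from the pose commanded when the call began, along the tool's axes at that moment; what a row does not reach only later rows make up. A row lasts 1/10 s, in which the tool goes at most 50 mm and 8.59 degrees, less where a joint would pass 70% of its speed; a pose out of reach is approached as far as the arm can. A call with a gripper value outside its range is refused whole. The fingers move at their own pace and stop on an object; "force" is the grip in N (left out, the last holds). Time passes only in rows, so rows that repeat a pose let the fingers close. It gives the time, the measured TCP pose, the force, the opening and the grip force at its end, in the units of the state.
- arm.read_state(): the state, without advancing time (a new reading comes with each control period).
- arm.snapshot(name): name is "scene" or "side" or "wrist"; returns a dict with "frame" (480x640x3 uint8, red, green, blue), "depth" (480x640 float32, mm along the optical axis (not along the pixel's ray), 0 where there is no reading), "K" (3x3 intrinsics, pixels), "xyz" and "orientation" of the camera in the world; the wrist camera has in their place "T_tool_cam" (4x4, takes a point from camera to tool coordinates, whose origin is the TCP and whose axes are the flange's). Camera axes: x right, y up, looking along -z (the intrinsics and any distortion apply to the point x, -y, -z); pixel columns grow to the right and rows downward; lengths in mm; the calibration is good to about 2 mm. A picture is of the moment at which its call begins: read the wrist's pose just before it.
- arm.finish_job(): hands the job in; it is judged then, once.
Trained networks look in a picture, given as the dict that the camera call returned (one of the last four; its "shot" number tells which), for a name from the list of things; names that differ only in an ending like _2 or _b are one class to them, and where a whole thing is asked for, a point or a joint stands for the part that bears it (a point fixed in the world has none). Each returns a list of dicts, best first, with "p" (0 to 1); they miss things now and then, are a little off and sometimes report something else, mostly with a low value. They report only what shows in the picture. A call takes as long as a camera call.
- arm.recognise(picture, query): "rect" ([left, top, right, bottom] in pixels, round what is visible of it).
- arm.outline_of(picture, query): "pixels" (480x640 bool, what is visible of it) and "rect" ([left, top, right, bottom] in pixels, round what is visible of it).
- arm.landmark_of(picture, query): "pixel" ([column, row] in pixels: a listed point, or the origin of a listed thing).
The state is a dict: "time_s": time; "joint_positions": joint angles; "joint_vel": joint speeds; "joint_efforts": joint torques, N m; "tcp_pos": TCP position; "ee_rot": TCP orientation; "force": force on the tool from outside, world axes, zero at the start; "torque": the same for the moment, N m; "width": finger opening in mm; "gripper_force": force on a finger pad.
Only numpy, scipy, OpenCV 4.12 (cv2) and the standard library are available. Lean on these libraries where they do the work, as an engineer would, in place of code of your own. Each camera call takes 0.05 s, during which the arm holds its last target. There are 200 camera calls.

## Task

Take the board eraser off the wooden pencil box and put it felt down on the table, clear of the box; then open the box: lift the end of its sliding lid over the stop lip, draw the lid out of its grooves and lay it flat, right way up, on the table beside the box. In it one compartment already holds a thick marker and the other a thin ballpoint: put every loose marker from the table with the marker and every loose ballpoint with the ballpoint, all lying down inside. Leave the mug, the roll of tape and the tin where they are.

Things in the scene. Friction and masses are not known exactly. Their poses are not given: they have to be found in the camera images.
- pencil_box: Wooden pencil box, 200 (x) x 190 (y) x 62 mm, fixed to the table; origin at the centre of its underside. +x is the way the lid slides out (about world +y). The closed lid lies on the walls at z = 46 mm; side cheeks (|y| 89 to 95) rise to z = 57, the rear end to z = 62. A 6 mm partition along x at y = 0 (top at z = 40) makes two long compartments
- comp_a (a point): middle of the floor (6 mm over the table) of the compartment at the box's +y side: 180 mm long (box x, -90 to 90), 78 mm wide (y 3 to 81), about 40 mm deep
- comp_b (a point): the same for the compartment at the box's -y side (y -3 to -81)
- box_lip (a point): middle of the top edge of the stop lip across the box's +x end (box x 94 to 100, top z = 52 mm, level with the closed lid's top): the lid comes out only with its +x end raised 7 to 14 mm, i.e. tilted 0.04 to 0.08 rad about its rear edge, and drawn along box +x
- box_grooves (a point): middle between the two grooves. They hold the lid's side edges only at the rear: rails over box x from -100 to -34 cover the edges (|y| from 81), undersides at z = 57 mm, leaving the 6 mm lid 5 mm of play in height. The lid is free of them once drawn out 65 mm
- lid_centre (a point): middle of the lid's board, a loose flat board 185 (x) x 175 (y) x 6 mm, about 0.16 kg; axes as the lid's: z up, x towards the end with the grip, which lies at the box's lip end. The table left of the box is bare (world x 0.36 to 0.53 m, y 0.19 to 0.40 m), and so is a strip behind that (x 0.53 to 0.66, y 0.16 to 0.33)
- lid_front (a point): middle of the lower edge of the lid's +x end (92.5 mm from the lid's middle)
- lid_grip (a point): point to hold on the lid's grip: a wooden bar on top of the lid near its +x end, 50 mm long (lid's x), 14 mm thick (y), rising 30 mm above the board; this point lies 60 mm from the lid's middle towards +x, 22 mm above the board's top, 8 mm below the bar's top
- eraser_mid (a point): middle (half-way up) of a felt board eraser with a wooden back, 110 (x) x 45 (y) x 36 mm, 90 g, that lies felt down on the rear half of the closed lid at the start
- marker_in_mid (a point): middle (half-way up) of a thick capped felt marker, 135 mm long (its y axis), 17 mm wide, 16 mm high, 25 g; lies in one of the two compartments, under the lid, at the start
- marker_1_mid (a point): middle (half-way up) of a thick capped felt marker, 135 mm long (its y axis), 17 mm wide, 16 mm high, 25 g; lies flat on the table at the start, or is absent
- marker_2_mid (a point): middle (half-way up) of a thick capped felt marker, 135 mm long (its y axis), 17 mm wide, 16 mm high, 25 g; lies flat on the table at the start, or is absent
- marker_3_mid (a point): middle (half-way up) of a thick capped felt marker, 135 mm long (its y axis), 17 mm wide, 16 mm high, 25 g; lies flat on the table at the start, or is absent
- ballpoint_in_mid (a point): middle (half-way up) of a thin ballpoint pen, 145 mm long (its y axis), 11 mm wide, 9 mm high, 15 g; lies in one of the two compartments, under the lid, at the start
- ballpoint_1_mid (a point): middle (half-way up) of a thin ballpoint pen, 145 mm long (its y axis), 11 mm wide, 9 mm high, 15 g; lies flat on the table at the start, or is absent
- ballpoint_2_mid (a point): middle (half-way up) of a thin ballpoint pen, 145 mm long (its y axis), 11 mm wide, 9 mm high, 15 g; lies flat on the table at the start, or is absent
- ballpoint_3_mid (a point): middle (half-way up) of a thin ballpoint pen, 145 mm long (its y axis), 11 mm wide, 9 mm high, 15 g; lies flat on the table at the start, or is absent
- mug: mug 94 mm high with a handle, bystander; origin at the centre of its underside
- tape: roll of tape 94 mm across and 48 mm high, bystander; origin at the centre of its underside
- tin: tin 57 mm across and 72 mm high, bystander; origin at the centre of its underside

How it is judged (in metres and radians):
On the way, in this order (a step that is already met when the one before it is completed fails the run):
1. the eraser lies felt down on the table, clear of the box (height (world z) of eraser_mid below 0.022 m and angle between eraser_mid's own z axis and vertical below 0.2 rad and horizontal distance between eraser_mid and pencil_box above 0.13 m), for 0.2 s.
2. the lid's end is over the stop lip and drawn out past it (x of lid_front in the frame of pencil_box between 0.11 and 0.19 m and z of lid_front in the frame of pencil_box above 0.05 m), for 0.05 s.
3. the lid lies flat on the table beside the box (height (world z) of lid_centre below 0.012 m and angle between lid_centre's own z axis and vertical below 0.06 rad and horizontal distance between lid_centre and pencil_box above 0.17 m), for 0.2 s.
At the end, for the whole second after the job is handed in: Lid flat and right way up on the table (middle under 12 mm, tilt under 0.06), 170 mm+ from the box's middle; eraser on the table felt down, 130 mm+ from it; markers in the first marker's compartment, ballpoints in the first ballpoint's, middles below 44 mm, level within 0.25 rad (all of step 1 and all of step 3 and (((y of marker_in_mid in the frame of pencil_box between 0.002 and 0.083 m and x of marker_in_mid in the frame of pencil_box between -0.09 and 0.09 m and z of marker_in_mid in the frame of pencil_box between 0.004 and 0.044 m and angle between marker_in_mid's own y axis and vertical between 1.32 and 1.82 rad) and (y of marker_1_mid in the frame of pencil_box between 0.002 and 0.083 m and x of marker_1_mid in the frame of pencil_box between -0.09 and 0.09 m and z of marker_1_mid in the frame of pencil_box between 0.004 and 0.044 m and angle between marker_1_mid's own y axis and vertical between 1.32 and 1.82 rad) and (y of marker_2_mid in the frame of pencil_box between 0.002 and 0.083 m and x of marker_2_mid in the frame of pencil_box between -0.09 and 0.09 m and z of marker_2_mid in the frame of pencil_box between 0.004 and 0.044 m and angle between marker_2_mid's own y axis and vertical between 1.32 and 1.82 rad) and (y of marker_3_mid in the frame of pencil_box between 0.002 and 0.083 m and x of marker_3_mid in the frame of pencil_box between -0.09 and 0.09 m and z of marker_3_mid in the frame of pencil_box between 0.004 and 0.044 m and angle between marker_3_mid's own y axis and vertical between 1.32 and 1.82 rad) and (y of ballpoint_in_mid in the frame of pencil_box between -0.083 and -0.002 m and x of ballpoint_in_mid in the frame of pencil_box between -0.09 and 0.09 m and z of ballpoint_in_mid in the frame of pencil_box between 0.004 and 0.044 m and angle between ballpoint_in_mid's own y axis and vertical between 1.32 and 1.82 rad) and (y of ballpoint_1_mid in the frame of pencil_box between -0.083 and -0.002 m and x of ballpoint_1_mid in the frame of pencil_box between -0.09 and 0.09 m and z of ballpoint_1_mid in the frame of pencil_box between 0.004 and 0.044 m and angle between ballpoint_1_mid's own y axis and vertical between 1.32 and 1.82 rad) and (y of ballpoint_2_mid in the frame of pencil_box between -0.083 and -0.002 m and x of ballpoint_2_mid in the frame of pencil_box between -0.09 and 0.09 m and z of ballpoint_2_mid in the frame of pencil_box between 0.004 and 0.044 m and angle between ballpoint_2_mid's own y axis and vertical between 1.32 and 1.82 rad) and (y of ballpoint_3_mid in the frame of pencil_box between -0.083 and -0.002 m and x of ballpoint_3_mid in the frame of pencil_box between -0.09 and 0.09 m and z of ballpoint_3_mid in the frame of pencil_box between 0.004 and 0.044 m and angle between ballpoint_3_mid's own y axis and vertical between 1.32 and 1.82 rad)) or ((y of marker_in_mid in the frame of pencil_box between -0.083 and -0.002 m and x of marker_in_mid in the frame of pencil_box between -0.09 and 0.09 m and z of marker_in_mid in the frame of pencil_box between 0.004 and 0.044 m and angle between marker_in_mid's own y axis and vertical between 1.32 and 1.82 rad) and (y of marker_1_mid in the frame of pencil_box between -0.083 and -0.002 m and x of marker_1_mid in the frame of pencil_box between -0.09 and 0.09 m and z of marker_1_mid in the frame of pencil_box between 0.004 and 0.044 m and angle between marker_1_mid's own y axis and vertical between 1.32 and 1.82 rad) and (y of marker_2_mid in the frame of pencil_box between -0.083 and -0.002 m and x of marker_2_mid in the frame of pencil_box between -0.09 and 0.09 m and z of marker_2_mid in the frame of pencil_box between 0.004 and 0.044 m and angle between marker_2_mid's own y axis and vertical between 1.32 and 1.82 rad) and (y of marker_3_mid in the frame of pencil_box between -0.083 and -0.002 m and x of marker_3_mid in the frame of pencil_box between -0.09 and 0.09 m and z of marker_3_mid in the frame of pencil_box between 0.004 and 0.044 m and angle between marker_3_mid's own y axis and vertical between 1.32 and 1.82 rad) and (y of ballpoint_in_mid in the frame of pencil_box between 0.002 and 0.083 m and x of ballpoint_in_mid in the frame of pencil_box between -0.09 and 0.09 m and z of ballpoint_in_mid in the frame of pencil_box between 0.004 and 0.044 m and angle between ballpoint_in_mid's own y axis and vertical between 1.32 and 1.82 rad) and (y of ballpoint_1_mid in the frame of pencil_box between 0.002 and 0.083 m and x of ballpoint_1_mid in the frame of pencil_box between -0.09 and 0.09 m and z of ballpoint_1_mid in the frame of pencil_box between 0.004 and 0.044 m and angle between ballpoint_1_mid's own y axis and vertical between 1.32 and 1.82 rad) and (y of ballpoint_2_mid in the frame of pencil_box between 0.002 and 0.083 m and x of ballpoint_2_mid in the frame of pencil_box between -0.09 and 0.09 m and z of ballpoint_2_mid in the frame of pencil_box between 0.004 and 0.044 m and angle between ballpoint_2_mid's own y axis and vertical between 1.32 and 1.82 rad) and (y of ballpoint_3_mid in the frame of pencil_box between 0.002 and 0.083 m and x of ballpoint_3_mid in the frame of pencil_box between -0.09 and 0.09 m and z of ballpoint_3_mid in the frame of pencil_box between 0.004 and 0.044 m and angle between ballpoint_3_mid's own y axis and vertical between 1.32 and 1.82 rad)))); the robot touches nothing.
It fails at once if the mug is pushed aside by more than 50 mm or tipped (distance of mug from where it was at the start of the episode above 0.05 m or angle between mug's own z axis and vertical above 0.6 rad).
It fails at once if the tape is pushed aside by more than 50 mm or tipped (distance of tape from where it was at the start of the episode above 0.05 m or angle between tape's own z axis and vertical above 0.6 rad).
It fails at once if the tin is pushed aside by more than 50 mm or tipped (distance of tin from where it was at the start of the episode above 0.05 m or angle between tin's own z axis and vertical above 0.6 rad).
Of marker_1, marker_2, marker_3, ballpoint_1, ballpoint_2, ballpoint_3 only 4 to 6 are there at a start; the rules pass over those that are not, and their reading is None.
At some moment in a run one of marker_1, marker_2, marker_3, ballpoint_1, ballpoint_2, ballpoint_3 may be knocked a few centimetres aside while the robot is not near it.
Once in a run the grip may slacken for a moment while it holds something.
It also fails if it takes over 210 s, if anything falls off the work surface, if the arm or the gripper's body presses on something with over 40 N, if the wrist force passes 120 N, or if a joint passes its speed limit or range.

## Working session

There is one attempt and no reset: what is moved stays moved. The work goes in short steps, Python scripts to look and compute and a tool call to move; the robot and the scene stay as the last step left them, time stands still between calls to the robot, and variables do not carry over. Pictures are saved under pics/ and viewed, at most 14 in all, crops included, and the job is handed in when it is done.

Besides the shell and the picture viewer there is one more tool, called by a JSON object that holds its "name" and its "arguments". jog_arm: Moves the arm, as the interface text tells. Its arguments: {"type":"object","properties":{"steps":{"type":"array"},"force":{"type":"number"}},"required":["steps"]}

```bash
mkdir -p pics
cat > h.py <<'E'
import numpy as np, cv2
from rig import arm
np.set_printoptions(precision=1,suppress=True)
def snap(n):
    s=arm.read_state(); d=arm.snapshot(n)
    if n=="wrist":
        T=np.eye(4);T[:3,:3]=np.array(s["ee_rot"]);T[:3,3]=s["tcp_pos"]
        d["T"]=T@np.array(d["T_tool_cam"])
    else:
        T=np.eye(4);T[:3,:3]=np.array(d["orientation"]);T[:3,3]=d["xyz"];d["T"]=T
    return d
def cloud(d):
    K=np.array(d["K"]);v,u=np.mgrid[:480,:640];z=d["depth"]
    p=np.stack([(u-K[0,2])/K[0,0]*z,-(v-K[1,2])/K[1,1]*z,-z],-1)
    w=p@d["T"][:3,:3].T+d["T"][:3,3]; w[z==0]=np.nan; return w
def ray(d,px,h):
    K=np.array(d["K"]);r=d["T"][:3,:3]@np.array([(px[0]-K[0,2])/K[0,0],-(px[1]-K[1,2])/K[1,1],-1]);o=d["T"][:3,3]
    return o+r*(h-o[2])/r[2]
def save(d,n): cv2.imwrite("pics/"+n,d["frame"][:,:,::-1])
def pens(d,W,names=("marker_1_mid","ballpoint_1_mid"),pmin=.3):
    out=[]
    for q in names:
        for o in arm.outline_of(d,q):
            if o["p"]<pmin: continue
            w=W[o["pixels"]];w=w[~np.isnan(w[:,0])]
            if len(w)<8: continue
            r=cv2.minAreaRect(w[:,:2].astype(np.float32))
            c=w[:,:2].mean(0);e,V=np.linalg.eigh(np.cov((w[:,:2]-c).T));a=np.arctan2(V[1,1],V[0,1])
            t=(w[:,:2]-c)@V[:,1]; mid=c+V[:,1]*(np.percentile(t,1)+np.percentile(t,99))/2
            print(q[:8],"p%.2f"%o["p"],"mid",mid,"ang %.2f"%a,"len %.0f"%np.ptp(t),"rect",np.array(r[1]),"z",np.percentile(w[:,2],[10,50,90]),np.array(o["rect"]))
E
python3 - <<'E'
from h import *
for n in("scene","side"):
    d=snap(n);save(d,n+"0.png");W=cloud(d);print(n,d["T"][:3,3])
    pens(d,W)
    for q in("pencil_box","eraser_mid","lid_grip","lid_centre","box_lip","comp_a","mug","tape","tin","box_grooves","lid_front"):
        for r in arm.landmark_of(d,q)[:1]:
            u,v=np.int_(r["pixel"]); print(q,"%.2f"%r["p"],r["pixel"],W[min(v,479),min(u,639)] if 0<=u<640 and 0<=v<480 else "")
print(arm.read_state()["ee_rot"])
E
```

```text
scene [ -137.3 -1301.9   766.6]
marker_1 p0.57 mid [452.7 -40.9] ang 2.63 len 244 rect [213.2 192.9] z [ 6.8 35.4 59.3] [229.6 223.8 315.8 285. ]
marker_1 p0.52 mid [ 441.2 -236.3] ang -2.92 len 140 rect [139.8  37.8] z [ 3.1 11.4 15.9] [276.9 296.1 326.  324.7]
ballpoin p0.49 mid [ 622.3 -378.3] ang 3.06 len 121 rect [ 21.9 120.8] z [4.  6.8 9.6] [378.1 314.4 423.8 324. ]
pencil_box 0.84 [269.1, 261.4] [442.6 -69.3  56.5]
eraser_mid 0.76 [271.5, 242.9] [466.3 -33.6  88.3]
lid_grip 0.95 [264.1, 227.7] [495.2  68.6  82.9]
lid_centre 0.94 [272.1, 246.8] [461.  -49.8  85.3]
mug 0.79 [338.8, 235.8] [717.6  47.6  18.2]
tape 0.91 [367.8, 262.5] [ 687.2 -145.1   27. ]
tin 0.96 [317.4, 219.6] [726.8 184.6  13.6]
box_grooves 0.82 [274.0, 258.8] [457.1 -68.1  60.7]
lid_front 0.64 [257.3, 229.9] [544.3 224.8   3.4]
side [  204.5 -1141.6   649.9]
marker_1 p0.72 mid [ 436.2 -233.5] ang -2.90 len 138 rect [137.6  37.7] z [ 4.5 11.3 15.1] [233.6 293.2 293.9 316.9]
ballpoin p0.65 mid [483.   38.1] ang 2.89 len 181 rect [187.2 178.7] z [49.8 51.3 53.1] [219.8 214.  289.  251.4]
pencil_box 0.55 [254.6, 249.1] [457.9 -63.6  61.5]
eraser_mid 0.55 [252.4, 235.3] [460.3 -36.4  86.7]
lid_grip 0.73 [252.9, 220.2] [480.5  45.1  89. ]
lid_centre 0.74 [252.2, 239.2] [457.5 -47.   81.1]
box_lip 0.83 [253.1, 220.1] [482.8  43.7  89.2]
mug 0.85 [333.4, 229.8] [714.4  49.2  27.8]
tape 0.87 [355.3, 267.1] [ 690.9 -155.9   21. ]
tin 0.67 [319.8, 216.0] [722.8 182.8   9.3]
box_grooves 0.71 [256.3, 248.3] [466.  -50.8  56.6]
lid_front 0.71 [250.6, 223.3] [472.7  35.8  85.5]
[[-0.9  0.4  0. ]
 [ 0.4  0.9  0. ]
 [-0.   0.  -1. ]]
```

Run:
```python
from h import *
d=cv2.imread("pics/scene0.png")[190:340,190:470];e=cv2.imread("pics/side0.png")[190:340,170:450]
cv2.imwrite("pics/c0.png",np.vstack([cv2.resize(d,(560,300),interpolation=3),cv2.resize(e,(560,300),interpolation=3)]))
w=snap("wrist");print(w["T_tool_cam"],w["K"],arm.read_state()["ee_rot"])
```

```text
[[  -0.     1.     0.3   72.7]
 [   1.     0.     0.    -0.8]
 [   0.     0.3   -1.  -143.4]
 [   0.     0.     0.     1. ]] [[425.4   0.  314.7]
 [  0.  425.4 241.4]
 [  0.    0.    1. ]] [[-0.9  0.4  0. ]
 [ 0.4  0.9  0. ]
 [-0.   0.  -1. ]]
```

View pics/c0.png

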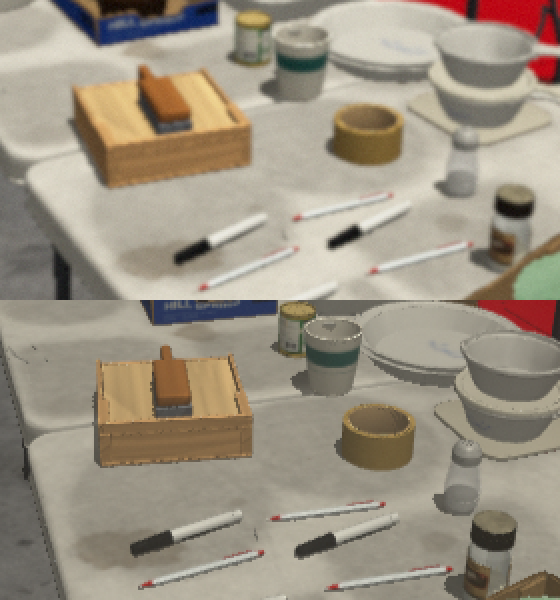

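```bash
cat >> h.py <<'E'
def go(x,y,z,yaw):
    "shift in tool axes to TCP x,y,z; yaw=world angle of tool y (mod pi)"
    s=arm.read_state();R=np.array(s["ee_rot"]);p=R.T@(np.array([x,y,z])-s["tcp_pos"])/1000
    c=np.arctan2(R[1,1],R[0,1]); t=-((yaw-c+np.pi/2)%np.pi-np.pi/2)
    print("shift",np.round(p,4).tolist(),"turn %.3f (alt %.3f)"%(t,t-np.sign(t)*np.pi),"j6 %.2f"%s["joint_positions"][5],"tcp",np.array(s["tcp_pos"]),"yaw %.3f"%c)
E
python3 -c "
from h import *
go(480,-40,400,0)"
```

```text
shift [-0.4599, -0.5069, -0.1687] turn 1.186 (alt -1.956) j6 -0.17 tcp [244.  602.5 231.3] yaw 1.186
```

{"name": "jog_arm", "arguments": {"steps": [[-1,-0.46,-0.507,-0.169,1.186],[-1,-0.46,-0.507,-0.169,1.186],[-1,-0.46,-0.507,-0.169,1.186],[-1,-0.46,-0.507,-0.169,1.186],[-1,-0.46,-0.507,-0.169,1.186],[-1,-0.46,-0.507,-0.169,1.186],[-1,-0.46,-0.507,-0.169,1.186],[-1,-0.46,-0.507,-0.169,1.186],[-1,-0.46,-0.507,-0.169,1.186],[-1,-0.46,-0.507,-0.169,1.186]]}}

```text
time_s: 2.45
tcp_pos: [411.5, 145.0, 352.0]
ee_rot: [[-0.0, 1.0, 0.001], [1.0, 0.0, 0.0], [0.0, 0.001, -1.0]]
force: [1.0, 1.0, 0.7]
width: 85.4
gripper_force: 0.0
```

```bash
python3 -c "
from h import *
go(480,-40,400,0)"
```

```text
shift [-0.185, 0.0685, -0.048] turn 0.000 (alt -3.141) j6 0.08 tcp [411.5 145.  352. ] yaw 0.000
```

{"name": "jog_arm", "arguments": {"steps": [[-1,-0.185,0.07,-0.05,0],[-1,-0.185,0.07,-0.05,0],[-1,-0.185,0.07,-0.05,0],[-1,-0.185,0.07,-0.05,0],[-1,-0.185,0.07,-0.05,0],[-1,-0.185,0.07,-0.05,0]]}}

```text
time_s: 3.05
tcp_pos: [481.5, -39.1, 401.2]
ee_rot: [[0.002, 1.0, -0.0], [1.0, -0.002, 0.0], [0.0, -0.0, -1.0]]
force: [-0.3, -0.3, 0.5]
width: 85.5
gripper_force: 0.0
```

```bash
cat > m.py <<'E'
from h import *
import sys
d=snap("wrist");save(d,sys.argv[1]);W=cloud(d);print(arm.read_state()["tcp_pos"],arm.read_state()["time_s"])
H={"pencil_box":0,"eraser_mid":70,"lid_grip":74,"lid_centre":49,"box_lip":52,"lid_front":46,"comp_a":6,"comp_b":6,"box_grooves":57}
for q in sys.argv[2:]:
    for r in arm.landmark_of(d,q)[:1]: print(q,"%.2f"%r["p"],np.array(r["pixel"]),ray(d,r["pixel"],H.get(q,0))[:2])
pens(d,W)
E
python3 m.py w1.png pencil_box eraser_mid lid_grip lid_centre box_lip lid_front box_grooves comp_a
```

```text
[481.2 -38.  400.9] 3.1
lid_grip 0.92 [330.1  61.9] [497.5  84.7]
box_lip 0.78 [336.2  23.2] [504.4 124.7]
lid_front 0.72 [333.4  28.7] [501.7 120.6]
marker_1 p0.81 mid [ 438.2 -229.9] ang -2.92 len 135 rect [135.1  21.6] z [10.7 14.9 16.9] [235.4 301.5 334.6 332. ]
marker_1 p0.51 mid [ 619.1 -373.1] ang 3.08 len 138 rect [ 18.1 138.4] z [ 4.8  8.1 10. ] [358.7 395.6 455.2 404.5]
ballpoin p0.82 mid [ 620.7 -373.9] ang 3.08 len 139 rect [ 19.3 138.5] z [1.7 7.8 9.9] [361.3 396.  452.1 403.8]
```

View pics/w1.png

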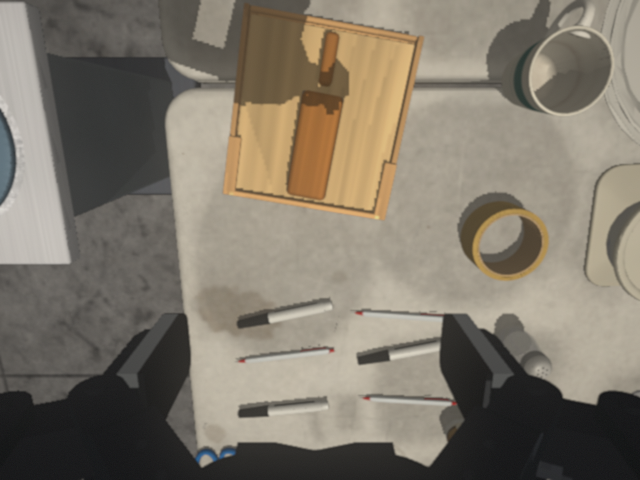

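Run:
```python
from h import *
d=snap("wrist");W=cloud(d);f=d["frame"].astype(int)
z=W[...,2];v,u=np.mgrid[:480,:640]
def fit(m,n):
    n_,l,s,c=cv2.connectedComponentsWithStats(m.astype(np.uint8))
    for i in range(1,n_):
        if s[i,4]>150:
            w=W[l==i];r=cv2.minAreaRect(w[:,:2].astype(np.float32));print(n,s[i],np.array(r[0]),np.array(r[1]),"%.1f deg"%r[2],"z",np.percentile(w[:,2],[5,50,95]))
fit((z>68)&(v<230)&(u<430),"tall")
fit((z>40)&(v<230)&(u<430),"box")
e=(z>40)&(z<68)&(v<230)&(u<430); print(np.nanpercentile(z[e],[5,25,50,75,95]))
for n,p,h in(("TL",(249,6),57),("TR",(423,37),57),("BR",(384,219),62),("BL",(226,192),62)): print(n,ray(d,p,h))
```

```text
tall [319  34  21  54 724] [495.7  86.7] [49.8 13.9] 80.1 deg z [79.3 82.2 84. ]
tall [ 286   92   58  110 4317] [480.3  -0.1] [109.9  45. ] 79.4 deg z [85.4 88.7 90.2]
box [  223     4   202   218 32647] [485.8  29. ] [200.6 190.7] 80.2 deg z [51.2 53.3 89. ]
[51.1 52.3 53.  53.9 62.4]
TL [413.7 141.   57. ]
TR [594.5 112.   57. ]
BR [562.  -82.4  62. ]
BL [379.8 -50.7  62. ]
```

```bash
python3 -c "
from h import *
go(480.3,0,130,-.175);go(480.3,0,58,-.175)"
```

```text
shift [0.0379, -0.001, 0.2711] turn 0.175 (alt -2.966) j6 -0.31 tcp [481.3 -37.9 401.1] yaw 0.000
shift [0.0379, -0.001, 0.3431] turn 0.175 (alt -2.966) j6 -0.31 tcp [481.3 -37.9 401.1] yaw 0.000
```

{"name": "jog_arm", "arguments": {"steps": [[-1,0.038,-0.001,0.271,0.175],[-1,0.038,-0.001,0.271,0.175],[-1,0.038,-0.001,0.271,0.175],[-1,0.038,-0.001,0.271,0.175],[-1,0.038,-0.001,0.271,0.175],[-1,0.038,-0.001,0.271,0.175],[-1,0.038,-0.001,0.271,0.175],[-1,0.038,-0.001,0.31,0.175],[-1,0.038,-0.001,0.343,0.175],[-1,0.038,-0.001,0.343,0.175]]}}

```text
time_s: 4.65
tcp_pos: [478.4, 0.1, 56.1]
ee_rot: [[0.174, 0.985, -0.006], [0.985, -0.174, 0.001], [0.0, -0.006, -1.0]]
force: [-0.5, 0.4, -0.8]
width: 85.3
gripper_force: 0.0
```

{"name": "jog_arm", "arguments": {"steps": [[1,0,0,0,0],[1,0,0,0,0],[1,0,0,0,0],[1,0,0,0,0],[1,0,0,0,0],[1,0,0,0,0],[1,0,0,0,0]], "force": 40}}

```text
time_s: 5.35
tcp_pos: [482.4, -0.7, 60.9]
ee_rot: [[0.174, 0.985, 0.004], [0.985, -0.174, -0.001], [-0.0, 0.005, -1.0]]
force: [-1.7, -0.1, 5.7]
width: 43.6
gripper_force: 40.7
```

```bash
python3 -c "
from h import *
go(480.3,0,120,-.175);go(615,260,120,-.175)"
```

```text
shift [0.0003, -0.0019, -0.0591] turn 0.000 (alt -3.141) j6 -0.06 tcp [482.4  -0.7  60.9] yaw -0.175
shift [0.2798, 0.0855, -0.0589] turn 0.000 (alt -3.141) j6 -0.06 tcp [482.4  -0.7  60.9] yaw -0.175
```

{"name": "jog_arm", "arguments": {"steps": [[1,0,0,-0.05,0],[1,0,0,-0.1,0],[1,0.05,0.015,-0.1,0],[1,0.28,0.085,-0.1,0],[1,0.28,0.085,-0.1,0],[1,0.28,0.085,-0.1,0],[1,0.28,0.085,-0.1,0],[1,0.28,0.085,-0.1,0],[1,0.28,0.085,-0.1,0],[1,0.28,0.085,-0.1,0]]}}

```text
time_s: 6.35
tcp_pos: [613.0, 261.5, 158.8]
ee_rot: [[0.173, 0.985, 0.001], [0.985, -0.173, -0.0], [0.0, 0.001, -1.0]]
force: [-0.6, -0.4, -1.5]
width: 43.8
gripper_force: 41.9
```

{"name": "jog_arm", "arguments": {"steps": [[1,0,0,0.05,0],[1,0,0,0.1,0],[1,0,0,0.13,0],[1,0,0,0.145,0],[1,0,0,0.145,0]]}}

```text
time_s: 6.85
tcp_pos: [612.2, 259.7, 12.4]
ee_rot: [[0.175, 0.985, -0.002], [0.985, -0.175, -0.001], [-0.001, -0.002, -1.0]]
force: [0.1, 0.2, -0.3]
width: 43.8
gripper_force: 41.9
```

{"name": "jog_arm", "arguments": {"steps": [[1,0,0,0.002,0],[-1,0,0,0.002,0],[-1,0,0,0.002,0],[-1,0,0,0.002,0],[-1,0,0,0.002,0],[-1,0,0,-0.04,0],[-1,0,0,-0.09,0],[-1,0,0,-0.14,0],[-1,0,0,-0.2,0],[-1,0,0,-0.2,0]]}}

```text
time_s: 7.85
tcp_pos: [616.3, 261.7, 222.1]
ee_rot: [[0.174, 0.985, 0.013], [0.985, -0.174, 0.003], [0.005, 0.012, -1.0]]
force: [0.6, 0.5, 0.9]
width: 85.4
gripper_force: 0.0
```

```bash
python3 -c "
from h import *
go(495.7,86.7,130,-.175);go(495.7,86.7,56,-.175)
d=snap('wrist');print(arm.landmark_of(d,'eraser_mid')[:1]);W=cloud(d)
for o in arm.outline_of(d,'eraser_mid')[:1]: w=W[o['pixels']];print(np.nanmedian(w,0),o['p'])
"
```

```text
shift [-0.1938, -0.0895, 0.0899] turn 0.000 (alt -3.141) j6 0.41 tcp [616.3 261.7 222.1] yaw -0.175
shift [-0.1942, -0.0904, 0.1639] turn 0.000 (alt -3.141) j6 0.41 tcp [616.3 261.7 222.1] yaw -0.175
[{'pixel': [309.2, 213.2], 'p': 0.56}]
```

{"name": "jog_arm", "arguments": {"steps": [[-1,-0.194,-0.09,0.09,0],[-1,-0.194,-0.09,0.09,0],[-1,-0.194,-0.09,0.09,0],[-1,-0.194,-0.09,0.09,0],[-1,-0.194,-0.09,0.09,0],[-1,-0.194,-0.09,0.09,0],[-1,-0.194,-0.09,0.09,0],[-1,-0.194,-0.09,0.09,0]]}}

```text
time_s: 8.8
tcp_pos: [490.7, 85.9, 122.8]
ee_rot: [[0.174, 0.985, -0.0], [0.985, -0.174, 0.0], [0.0, -0.0, -1.0]]
force: [-0.0, 0.6, 0.4]
width: 85.1
gripper_force: 0.0
```

```bash
python3 -c "
from h import *
d=snap('scene')
W=cloud(d)
for o in arm.outline_of(d,'eraser_mid')[:1]: w=W[o['pixels']];print(np.nanmedian(w,0),o['p'])
go(495.7,86.7,56,-.175)
"
```

```text
[608.1 239.2  29.9] 0.84
shift [0.0014, 0.0043, 0.0674] turn 0.001 (alt -3.140) j6 0.12 tcp [491.2  86.1 123.4] yaw -0.174
```

{"name": "jog_arm", "arguments": {"steps": [[-1,0.001,0.004,0.04,0],[-1,0.001,0.004,0.067,0],[-1,0.001,0.004,0.067,0],[1,0.001,0.004,0.067,0],[1,0.001,0.004,0.067,0],[1,0.001,0.004,0.067,0],[1,0.001,0.004,0.067,0],[1,0.001,0.004,0.067,0],[1,0.001,0.004,0.067,0],[1,0.001,0.004,0.067,0]], "force": 60}}

```text
time_s: 9.9
tcp_pos: [495.4, 85.6, 57.1]
ee_rot: [[0.174, 0.985, 0.002], [0.985, -0.174, -0.0], [0.0, 0.002, -1.0]]
force: [-1.4, 0.5, 5.6]
width: 12.9
gripper_force: 59.5
```

{"name": "jog_arm", "arguments": {"steps": [[1,0,0,0,0],[1,0,0,0,0],[1,0,0,-0.003,0],[1,0,0,-0.006,0],[1,0,0,-0.009,0],[1,0,0,-0.0095,0],[1,0,0,-0.0095,0],[1,0,0,-0.0095,0]]}}

```text
time_s: 10.7
tcp_pos: [493.9, 85.3, 64.7]
ee_rot: [[0.174, 0.985, -0.001], [0.985, -0.174, -0.0], [-0.001, -0.001, -1.0]]
force: [3.4, -4.1, -8.9]
width: 12.6
gripper_force: 58.6
```

Run:
```python
from h import *
d=snap('side');save(d,'s1.png');c=d["frame"][190:290,190:320,::-1];cv2.imwrite("pics/c1.png",cv2.resize(c,(780,600),interpolation=3))
```

```text
(no output)
```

View pics/c1.png

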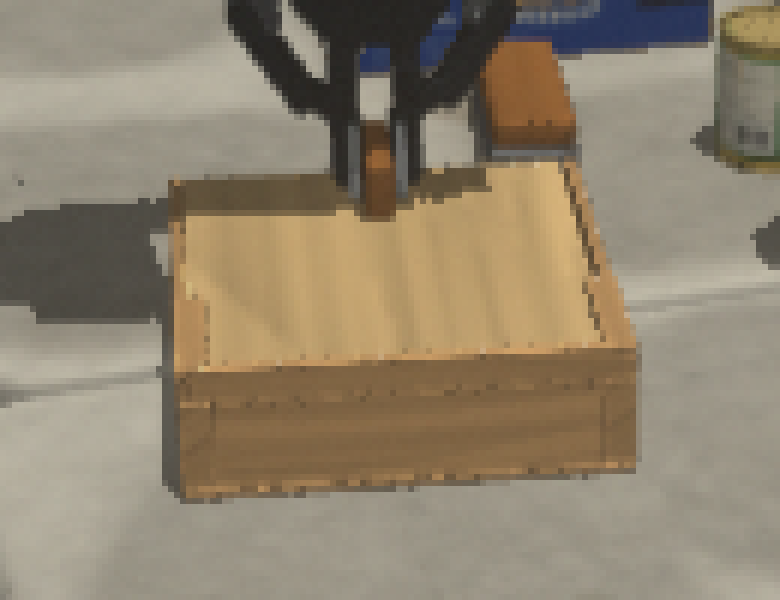

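{"name": "jog_arm", "arguments": {"steps": [[1,0,0,-0.0015,0],[1,0,0,-0.0015,0],[1,0.006,0,-0.0015,0],[1,0.014,0,-0.0015,0],[1,0.022,0,-0.0015,0],[1,0.03,0,-0.0015,0],[1,0.03,0,-0.0015,0]]}}

```text
time_s: 11.45
tcp_pos: [499.8, 116.6, 67.3]
ee_rot: [[0.174, 0.985, -0.0], [0.985, -0.174, 0.001], [0.001, -0.0, -1.0]]
force: [-0.0, 0.8, -4.1]
width: 13.0
gripper_force: 59.5
```

Run:
```python
from h import *
print(arm.read_state()["force"])
d=snap('side');save(d,'s2.png');c=d["frame"][190:290,190:320,::-1];cv2.imwrite("pics/c2.png",cv2.resize(c,(780,600),interpolation=3))
```

```text
[-0.   0.8 -4.1]
```

View pics/c2.png

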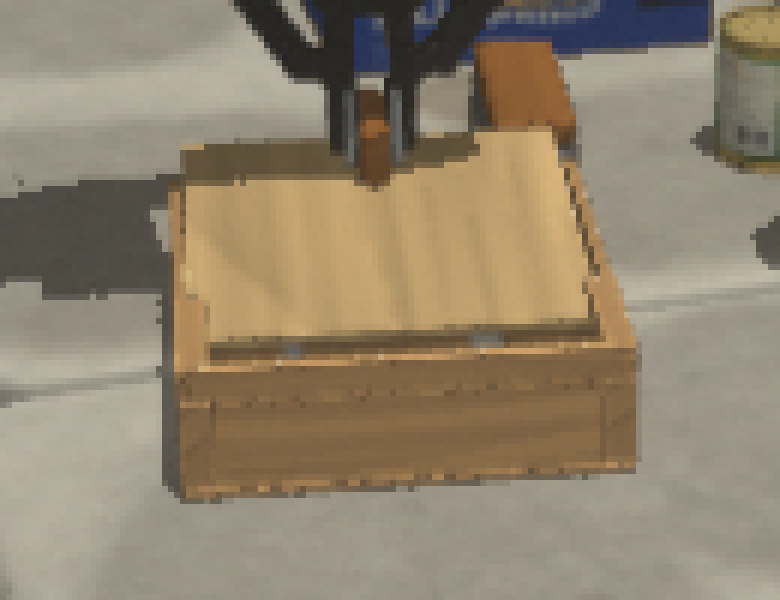

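{"name": "jog_arm", "arguments": {"steps": [[1,0.008,0,0,0],[1,0.018,0,-0.001,0],[1,0.028,0,-0.002,0],[1,0.038,0,-0.003,0],[1,0.05,0,-0.003,0],[1,0.06,0,-0.003,0],[1,0.06,0,-0.003,0],[1,0.06,0,-0.025,0],[1,0.06,0,-0.05,0],[1,0.06,0,-0.05,0]], "force": 100}}

```text
time_s: 12.5
tcp_pos: [512.9, 174.6, 120.7]
ee_rot: [[0.174, 0.985, 0.007], [0.985, -0.174, 0.001], [0.002, 0.007, -1.0]]
force: [1.6, -0.0, -2.0]
width: 12.2
gripper_force: 100.5
```

Run:
```python
from h import *
go(447,360,120,0);go(447,360,8,0)
d=snap('side');save(d,'s3.png');c=d["frame"][170:290,190:350,::-1];cv2.imwrite("pics/c3.png",cv2.resize(c,(640,480),interpolation=3))
```

```text
shift [0.1711, -0.0972, 0.0003] turn -0.175 (alt 2.967) j6 0.29 tcp [512.9 174.6 120.7] yaw -0.175
shift [0.1709, -0.098, 0.1123] turn -0.175 (alt 2.967) j6 0.29 tcp [512.9 174.6 120.7] yaw -0.175
```

View pics/c3.png

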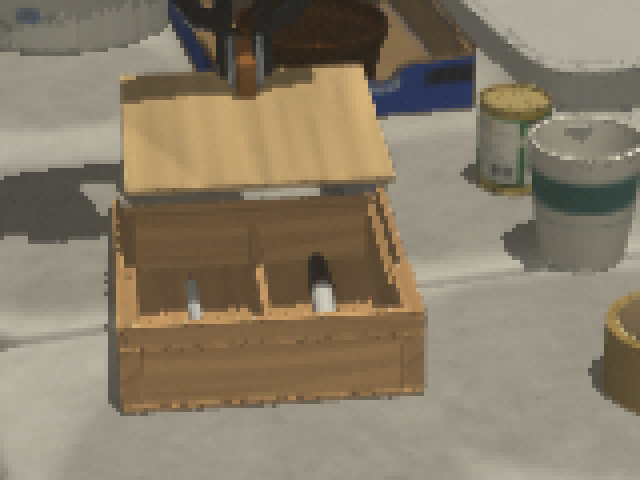

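{"name": "jog_arm", "arguments": {"steps": [[1,0.05,-0.02,-0.01,0],[1,0.171,-0.097,0,-0.175],[1,0.171,-0.097,0,-0.175],[1,0.171,-0.097,0,-0.175],[1,0.171,-0.097,0,-0.175],[1,0.171,-0.097,0,-0.175],[1,0.171,-0.097,0.04,-0.175],[1,0.171,-0.097,0.07,-0.175],[1,0.171,-0.097,0.09,-0.175],[1,0.171,-0.097,0.09,-0.175]]}}

```text
time_s: 13.55
tcp_pos: [442.2, 356.5, 23.0]
ee_rot: [[0.002, 1.0, -0.007], [1.0, -0.002, -0.004], [-0.004, -0.007, -1.0]]
force: [-0.1, -0.5, -3.0]
width: 12.1
gripper_force: 100.3
```

{"name": "jog_arm", "arguments": {"steps": [[1,0,0,0.005,0],[1,0,0,0.01,0],[1,0,0,0.013,0],[1,0,0,0.013,0],[1,0,0,0.013,0]]}}

```text
time_s: 14.05
tcp_pos: [445.4, 359.8, 15.2]
ee_rot: [[-0.001, 1.0, 0.002], [1.0, 0.001, 0.0], [0.0, 0.002, -1.0]]
force: [0.7, 1.0, 1.5]
width: 12.3
gripper_force: 101.0
```

Lower the last 4 mm, release, rise.

{"name": "jog_arm", "arguments": {"steps": [[1,0,0,0.002,0],[1,0,0,0.003,0],[1,0,0,0.003,0],[-0.5,0,0,0.003,0],[-0.5,0,0,0.003,0],[-0.5,0,0,0.003,0],[-0.5,0,0,0.003,0],[-0.5,0,0,-0.04,0],[-0.5,0,0,-0.09,0],[-0.5,0,0,-0.14,0]], "force": 40}}

```text
time_s: 15.05
tcp_pos: [443.7, 359.1, 154.9]
ee_rot: [[0.0, 1.0, -0.002], [1.0, -0.0, -0.001], [-0.001, -0.002, -1.0]]
force: [1.2, 1.0, 0.2]
width: 64.0
gripper_force: 0.0
```

Run:
```python
from h import *
d=snap('scene');W=cloud(d)
for q in("lid_centre","eraser_mid"):
  for o in arm.outline_of(d,q)[:1]:
    w=W[o['pixels']];w=w[~np.isnan(w[:,0])];w=w[w[:,2]<60]
    print(q,o['p'],np.median(w,0),np.percentile(w[:,2],[5,50,95]))
    if q[0]=="l":
        m=w[w[:,2]<20]; c=m.mean(0);print(c,np.linalg.svd(m-c,full_matrices=False)[2][2])
go(550,-250,400,0)
```

```text
lid_centre 0.56 [439.4 299.5   5.4] [ 1.   5.4 18.1]
[442.4 297.6   5.3] [ 0.  0. -1.]
eraser_mid 0.65 [608.4 233.1  32. ] [ 7.7 32.  38.2]
shift [-0.6099, 0.105, -0.2431] turn -0.000 (alt 3.141) j6 0.48 tcp [446.9 360.9 158.7] yaw -0.000
```

{"name": "jog_arm", "arguments": {"steps": [[-1,-0.1,0.02,-0.1,0],[-1,-0.55,0.085,-0.243,0],[-1,-0.55,0.085,-0.243,0],[-1,-0.55,0.085,-0.243,0],[-1,-0.55,0.085,-0.243,0],[-1,-0.55,0.085,-0.243,0],[-1,-0.55,0.085,-0.243,0],[-1,-0.55,0.085,-0.243,0],[-1,-0.55,0.085,-0.243,0],[-1,-0.55,0.085,-0.243,0]]}}

```text
time_s: 16.2
tcp_pos: [513.5, -90.4, 354.8]
ee_rot: [[0.0, 1.0, -0.003], [1.0, -0.0, 0.001], [0.001, -0.003, -1.0]]
force: [1.0, 0.8, -0.5]
width: 85.3
gripper_force: 0.0
```

{"name": "jog_arm", "arguments": {"steps": [[-1,-0.09,0.01,-0.01,0],[-1,-0.09,0.01,-0.01,0],[-1,-0.09,0.01,-0.01,0],[-1,-0.09,0.01,-0.01,0]]}}

```text
time_s: 16.6
tcp_pos: [523.6, -179.1, 363.9]
ee_rot: [[0.002, 1.0, -0.003], [1.0, -0.002, 0.002], [0.002, -0.003, -1.0]]
force: [0.3, -0.7, -0.3]
width: 85.5
gripper_force: 0.0
```

Run:
```python
from h import *
d=snap("wrist");save(d,"w2.png");W=cloud(d);print(arm.read_state()["tcp_pos"],arm.read_state()["time_s"])
pens(d,W)
z=W[...,2]
# white/black/red blobs: height-based segmentation above table
m=((z>4)&(z<22)).astype(np.uint8);m=cv2.morphologyEx(m,cv2.MORPH_CLOSE,np.ones((3,3)))
n,l,s,c=cv2.connectedComponentsWithStats(m)
for i in range(1,n):
    if s[i,4]>120:
        w=W[(l==i)&(z>3)&(z<24)];r=cv2.minAreaRect(w[:,:2].astype(np.float32));print(s[i],np.array(r[0]),np.array(r[1]),"%.1f"%r[2],np.nanpercentile(w[:,2],[50,95]))
```

```text
[ 523.7 -178.2  364.3] 16.65
marker_1 p0.83 mid [ 439.  -230.9] ang -2.92 len 135 rect [134.6  15. ] z [12.4 15.2 17. ] [190.5 207.7 301.7 240.9]
ballpoin p0.91 mid [ 618.6 -373.3] ang 3.08 len 132 rect [ 14.9 132.1] z [ 5.3  8.3 10. ] [337.  323.6 438.5 332.9]
[ 190    0   80   67 4451] [432.5 -17.1] [65.7 75.4] 81.0 [ 6.9 15. ]
[ 269    0   87   81 5657] [519.2 -24.2] [80.7 78.7] 80.5 [ 7.  21.3]
[ 589   37   51  153 4845] [ 860.4 -114.3] [ 56.3 167.7] 12.2 [ 8.9 10.6]
[447  86  38  80 362] [ 688.9 -117.6] [86.2 30.4] 83.7 [13.5 21.2]
[485  92  45  72 584] [ 739.8 -122.2] [76.  38.6] 86.8 [13.4 21.3]
[ 191  207  110   33 1347] [ 438.6 -232.3] [135.1  16.2] 12.2 [15.  17.3]
[322 220 119  14 840] [ 603.  -236.1] [ 11.6 143.9] 86.7 [ 8.4 10.5]
[491 238  26  27 173] [ 748.1 -262.8] [37.2 14.6] 54.5 [13.8 20.9]
[ 330  254  109   31 1280] [ 607.1 -290.4] [134.8  15.3] 12.0 [15.  17.3]
[191 264 113  19 777] [ 436.7 -299.2] [143.6  12.1] 9.3 [ 8.2 10.4]
[333 323 108  12 719] [ 616.2 -373.6] [ 11.8 140.7] 86.3 [ 8.3 10.4]
[ 195  328  104   20 1177] [ 432.6 -385.6] [135.6  15.6] 6.0 [14.8 17.2]
[ 167  385   43   82 1270] [ 341.6 -526.3] [133.  57.] 80.6 [ 8.5 10.9]
[ 277  402  172   44 1459] [ 584.8 -521.3] [244.2   5.1] 16.1 [12.7 21.4]
[395 434  58  18 303] [ 678.3 -561.3] [84.3 20.2] 15.9 [4.6 5.8]
```

View pics/w2.png

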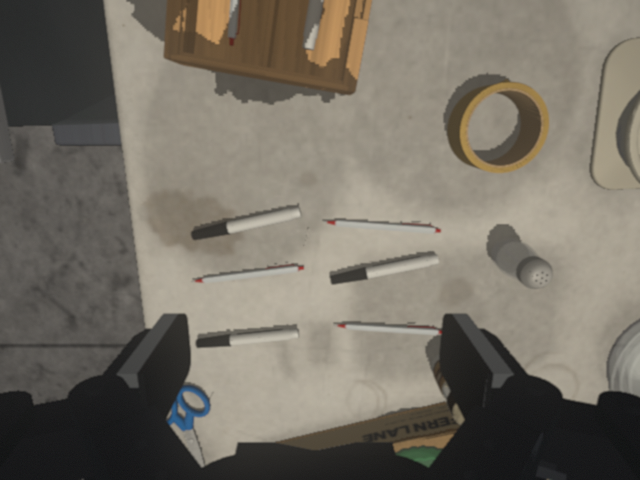

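```bash
python3 -c "
from h import *
go(438.6,-232.3,60,np.radians(12.2)+np.pi/2)
go(438.6,-232.3,3,np.radians(12.2)+np.pi/2)"
```

```text
shift [-0.0551, -0.0849, 0.3051] turn 1.359 (alt -1.782) j6 -0.53 tcp [ 523.9 -177.4  365. ] yaw 0.001
shift [-0.0552, -0.0848, 0.3621] turn 1.359 (alt -1.782) j6 -0.53 tcp [ 523.9 -177.4  365. ] yaw 0.001
```

{"name": "jog_arm", "arguments": {"steps": [[-0.2,-0.055,-0.085,0.305,1.36],[-0.2,-0.055,-0.085,0.305,1.36],[-0.2,-0.055,-0.085,0.305,1.36],[-0.2,-0.055,-0.085,0.305,1.36],[-0.2,-0.055,-0.085,0.305,1.36],[-0.2,-0.055,-0.085,0.305,1.36],[-0.2,-0.055,-0.085,0.305,1.36],[-0.2,-0.055,-0.085,0.305,1.36],[-0.2,-0.055,-0.085,0.305,1.36],[-0.2,-0.055,-0.085,0.305,1.36]]}}

```text
time_s: 17.75
tcp_pos: [439.1, -232.4, 60.8]
ee_rot: [[0.978, 0.211, -0.0], [0.211, -0.978, 0.0], [-0.0, -0.0, -1.0]]
force: [0.2, 0.2, 0.1]
width: 51.2
gripper_force: 0.0
```

```bash
python3 -c "
from h import *
d=snap('wrist')
go(438.6,-232.3,3,np.radians(12.2)+np.pi/2)"
```

```text
shift [-0.0006, -0.0005, 0.058] turn 0.002 (alt -3.140) j6 0.64 tcp [ 439.3 -232.7   61. ] yaw -1.356
```

{"name": "jog_arm", "arguments": {"steps": [[-0.2,0,0,0.045,0],[-0.2,0,0,0.058,0],[-0.2,0,0,0.058,0],[1,0,0,0.058,0],[1,0,0,0.058,0],[1,0,0,0.058,0],[1,0,0,0.058,0],[1,0,0,0.02,0],[1,0,0,-0.03,0],[1,0,0,-0.08,0]], "force": 40}}

```text
time_s: 18.8
tcp_pos: [438.5, -233.3, 142.6]
ee_rot: [[0.978, 0.209, -0.001], [0.209, -0.978, 0.0], [-0.0, -0.0, -1.0]]
force: [0.4, -0.6, 0.5]
width: 13.5
gripper_force: 39.2
```

```bash
python3 -c "
from h import *
go(480,-60,380,-.172)"
```

```text
shift [0.0767, -0.1609, -0.2373] turn -1.188 (alt 1.954) j6 0.64 tcp [ 438.5 -233.3  142.6] yaw -1.360
```

{"name": "jog_arm", "arguments": {"steps": [[1,0.077,-0.161,-0.237,-1.188],[1,0.077,-0.161,-0.237,-1.188],[1,0.077,-0.161,-0.237,-1.188],[1,0.077,-0.161,-0.237,-1.188],[1,0.077,-0.161,-0.237,-1.188],[1,0.077,-0.161,-0.237,-1.188],[1,0.077,-0.161,-0.237,-1.188],[1,0.077,-0.161,-0.237,-1.188],[1,0.077,-0.161,-0.237,-1.188],[1,0.077,-0.161,-0.237,-1.188]]}}

```text
time_s: 19.8
tcp_pos: [480.4, -60.1, 378.0]
ee_rot: [[0.174, 0.985, 0.0], [0.985, -0.174, -0.0], [-0.0, 0.0, -1.0]]
force: [0.3, 0.3, 0.7]
width: 13.7
gripper_force: 39.3
```

```bash
cat > look.py <<'E'
from h import *
import sys
C=np.array([485.8,29.]);a=np.radians(80.2);X=np.array([np.cos(a),np.sin(a)]);Y=np.array([-X[1],X[0]])
def tow(bx,by): return C+bx*X+by*Y
d=snap("wrist");W=cloud(d);z=W[...,2];s0=arm.read_state();print(np.array(s0["tcp_pos"]),"w %.1f t %.1f"%(s0["width"],s0["time_s"]))
save(d,sys.argv[1])
bx=(W[...,:2]-C)@X;by=(W[...,:2]-C)@Y
inbox=(abs(bx)<105)&(abs(by)<100)
v=np.mgrid[:480,:640][0]
def blobs(m,inb):
    m=cv2.morphologyEx(m.astype(np.uint8),cv2.MORPH_CLOSE,np.ones((3,3)))
    n,l,s,c=cv2.connectedComponentsWithStats(m)
    for i in range(1,n):
        if s[i,4]<60: continue
        w=W[(l==i)&np.isfinite(z)];(cx,cy),(w1,h1),an=cv2.minAreaRect(w[:,:2].astype(np.float32))
        if w1<h1: an+=90;w1,h1=h1,w1
        an=(an+90)%180-90
        if not inb and not(100<w1<170 and h1<30): continue
        p=np.array([cx,cy]);k="box %.0f %.0f"%((p-C)@X,(p-C)@Y) if inb else ""
        print("IN" if inb else "TABLE",np.round(p,1),"L %.0f W %.0f ang %.1f"%(w1,h1,an),"z95 %.1f"%np.percentile(w[:,2],95),k)
blobs((z>3)&(z<24)&~inbox&(W[...,0]<720)&(W[...,1]<-90),False)
f=d["frame"].astype(int);
blobs(inbox&(z>11)&(z<38)&(abs(bx)<88)&(abs(by)<79)&(abs(by)>5),True)
E
python3 look.py l1.png
```

```text
[480.4 -60.2 377.9] w 13.8 t 19.9
TABLE [ 602.2 -238.4] L 145 W 19 ang -1.4 z95 10.3 
TABLE [ 607.2 -293.3] L 135 W 23 ang 12.1 z95 17.3 
IN [527.7  27. ] L 135 W 17 ang 78.1 z95 23.4 box 5 -42
IN [444.2  36.4] L 143 W 11 ang 82.0 z95 16.4 box 0 42
```

View pics/l1.png

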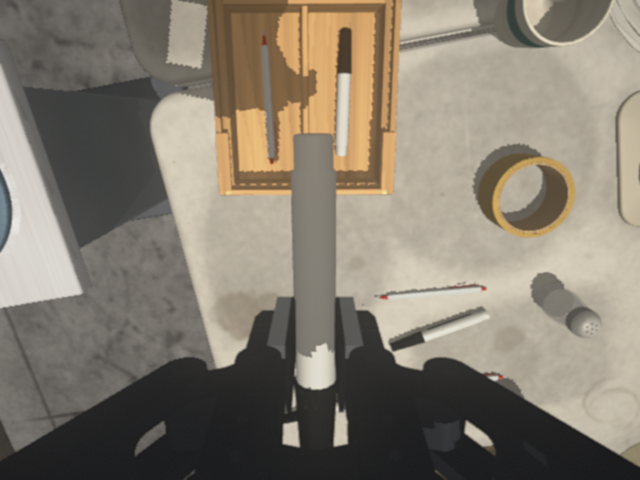

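```bash
cat > b.py <<'E'
from h import *
import sys
C=np.array([485.8,29.]);a=np.radians(80.2);X=np.array([np.cos(a),np.sin(a)]);Y=np.array([-X[1],X[0]])
bx,by,*zz=map(float,sys.argv[1:])
for z in zz: go(*(C+bx*X+by*Y),z,a-np.pi/2)
E
python3 b.py 0 -20 100 45
```

```text
shift [0.0888, 0.0098, 0.2779] turn -0.004 (alt 3.138) j6 -0.18 tcp [480.4 -60.2 377.9] yaw -0.175
shift [0.0888, 0.0098, 0.3329] turn -0.004 (alt 3.138) j6 -0.18 tcp [480.4 -60.2 377.9] yaw -0.175
```

{"name": "jog_arm", "arguments": {"steps": [[1,0.089,0.01,0.278,0],[1,0.089,0.01,0.278,0],[1,0.089,0.01,0.278,0],[1,0.089,0.01,0.278,0],[1,0.089,0.01,0.278,0],[1,0.089,0.01,0.278,0],[1,0.089,0.01,0.278,0],[1,0.089,0.01,0.31,0],[1,0.089,0.01,0.332,0],[1,0.089,0.01,0.332,0]]}}

```text
time_s: 20.85
tcp_pos: [504.6, 25.4, 45.2]
ee_rot: [[0.173, 0.985, -0.004], [0.985, -0.173, 0.0], [-0.0, -0.004, -1.0]]
force: [-1.0, 0.9, 0.1]
width: 13.8
gripper_force: 39.2
```

{"name": "jog_arm", "arguments": {"steps": [[1,0,0,0,0],[0.4,0,0,0,0],[0.4,0,0,0,0],[0.4,0,0,0,0],[0.4,0,0,0,0],[0.4,0,0,-0.05,0],[-0.2,-0.1,0,-0.32,0],[-0.2,-0.1,0,-0.32,0],[-0.2,-0.1,0,-0.32,0],[-0.2,-0.1,0,-0.32,0]]}}

```text
time_s: 21.85
tcp_pos: [493.3, -42.9, 285.7]
ee_rot: [[0.171, 0.985, 0.001], [0.985, -0.171, -0.0], [-0.0, 0.001, -1.0]]
force: [0.8, 0.2, 0.1]
width: 51.0
gripper_force: 0.0
```

{"name": "jog_arm", "arguments": {"steps": [[-0.2,-0.05,0,-0.13,0],[-0.2,-0.05,0,-0.13,0],[-0.2,-0.05,0,-0.13,0],[-0.2,-0.05,0,-0.13,0]]}}

```text
time_s: 22.25
tcp_pos: [486.5, -93.7, 420.5]
ee_rot: [[0.173, 0.985, 0.011], [0.985, -0.173, -0.005], [-0.003, 0.011, -1.0]]
force: [0.3, -0.1, -0.5]
width: 50.9
gripper_force: 0.0
```

```bash
python3 look.py l2.png; python3 -c "
from h import *
go(603,-236.1,60,np.radians(-3.3)+np.pi/2)
go(436.7,-299.2,60,np.radians(9.3)+np.pi/2)"
```

```text
[485.9 -92.7 416.9] w 51.5 t 22.3
TABLE [ 603.1 -237.7] L 144 W 17 ang -4.4 z95 10.4 
TABLE [ 621.9 -290.9] L 114 W 26 ang 14.1 z95 17.3 
TABLE [ 437.  -302.5] L 143 W 23 ang 9.0 z95 10.3 
TABLE [ 433.3 -390.8] L 135 W 29 ang 9.0 z95 17.4 
IN [520.8  24.9] L 141 W 31 ang 79.8 z95 24.2 box 2 -35
IN [443.6  36.2] L 144 W 11 ang 82.7 z95 16.3 box -0 43
shift [-0.1205, 0.1379, 0.3579] turn 1.455 (alt -1.687) j6 -0.24 tcp [485.9 -92.7 416.9] yaw -0.173
shift [-0.2113, -0.015, 0.3571] turn 1.235 (alt -1.906) j6 -0.24 tcp [485.9 -92.7 416.9] yaw -0.173
```

{"name": "jog_arm", "arguments": {"steps": [[-0.2,-0.12,0.138,0.357,1.455],[-0.2,-0.12,0.138,0.357,1.455],[-0.2,-0.12,0.138,0.357,1.455],[-0.2,-0.12,0.138,0.357,1.455],[-0.2,-0.12,0.138,0.357,1.455],[-0.2,-0.12,0.138,0.357,1.455],[-0.2,-0.12,0.138,0.357,1.455],[-0.2,-0.12,0.138,0.357,1.455],[-0.2,-0.12,0.138,0.357,1.455],[-0.2,-0.12,0.138,0.357,1.455]]}}

```text
time_s: 23.3
tcp_pos: [597.8, -231.7, 50.7]
ee_rot: [[0.998, -0.061, -0.008], [-0.061, -0.998, 0.005], [-0.009, -0.005, -1.0]]
force: [0.5, -0.5, 0.6]
width: 51.2
gripper_force: 0.0
```

{"name": "jog_arm", "arguments": {"steps": [[-0.2,0,0,0,0],[-0.2,0,0,0,0]]}}

```text
time_s: 23.5
tcp_pos: [600.1, -232.8, 55.7]
ee_rot: [[0.999, -0.053, -0.001], [-0.053, -0.999, 0.001], [-0.001, -0.001, -1.0]]
force: [-0.7, 0.3, 0.2]
width: 51.1
gripper_force: 0.0
```

```bash
python3 -c "
from h import *
go(603,-236.1,2,np.radians(-3.3)+np.pi/2)"
```

```text
shift [0.0032, 0.0032, 0.0537] turn 0.004 (alt -3.137) j6 1.08 tcp [ 600.1 -232.8   55.7] yaw -1.624
```

{"name": "jog_arm", "arguments": {"steps": [[-0.2,0.003,0.003,0.04,0],[-0.2,0.003,0.003,0.053,0],[-0.2,0.003,0.003,0.053,0],[1,0.003,0.003,0.053,0],[1,0.003,0.003,0.053,0],[1,0.003,0.003,0.053,0],[1,0.003,0.003,0.053,0],[1,0.003,0.003,0.053,0],[1,0.003,0.003,0.02,0],[1,0.003,0.003,-0.03,0]]}}

```text
time_s: 24.5
tcp_pos: [600.9, -235.3, 83.8]
ee_rot: [[0.998, -0.056, -0.007], [-0.056, -0.998, 0.004], [-0.007, -0.004, -1.0]]
force: [0.8, -1.4, -0.6]
width: 6.7
gripper_force: 38.7
```

{"name": "jog_arm", "arguments": {"steps": [[1,0,0,-0.05,0],[1,0,0,-0.06,0],[1,0,0,-0.06,0]]}}

```text
time_s: 24.8
tcp_pos: [605.1, -237.7, 149.9]
ee_rot: [[0.998, -0.056, 0.005], [-0.056, -0.998, -0.003], [0.005, 0.003, -1.0]]
force: [-0.3, 0.1, -0.1]
width: 6.3
gripper_force: 38.7
```

```bash
python3 b.py 0 20 150 45
```

```text
shift [-0.1539, -0.2619, -0.0017] turn -1.456 (alt 1.686) j6 1.08 tcp [ 605.1 -237.7  149.9] yaw -1.627
shift [-0.1545, -0.2622, 0.1033] turn -1.456 (alt 1.686) j6 1.08 tcp [ 605.1 -237.7  149.9] yaw -1.627
```

{"name": "jog_arm", "arguments": {"steps": [[1,-0.154,-0.262,-0.002,-1.456],[1,-0.154,-0.262,-0.002,-1.456],[1,-0.154,-0.262,-0.002,-1.456],[1,-0.154,-0.262,-0.002,-1.456],[1,-0.154,-0.262,-0.002,-1.456],[1,-0.154,-0.262,-0.002,-1.456],[1,-0.154,-0.262,-0.002,-1.456],[1,-0.154,-0.262,-0.002,-1.456],[1,-0.154,-0.262,-0.002,-1.456],[1,-0.154,-0.262,-0.002,-1.456]]}}

```text
time_s: 25.8
tcp_pos: [462.7, 33.9, 146.1]
ee_rot: [[0.165, 0.986, -0.005], [0.986, -0.165, 0.001], [-0.0, -0.005, -1.0]]
force: [-0.1, 0.2, -0.3]
width: 6.4
gripper_force: 38.8
```

{"name": "jog_arm", "arguments": {"steps": [[1,0,0,0,0],[1,0,0,0,0]]}}

```text
time_s: 26.0
tcp_pos: [463.5, 33.6, 147.0]
ee_rot: [[0.172, 0.985, -0.003], [0.985, -0.172, 0.0], [-0.0, -0.003, -1.0]]
force: [-0.7, -0.0, -0.6]
width: 7.0
gripper_force: 38.8
```

```bash
python3 b.py 0 20 45
```

```text
shift [-0.0007, 0.0031, 0.102] turn -0.002 (alt 3.139) j6 0.00 tcp [463.5  33.6 147. ] yaw -0.173
```

{"name": "jog_arm", "arguments": {"steps": [[1,0,0.003,0.05,0],[1,0,0.003,0.09,0],[1,0,0.003,0.102,0],[1,0,0.003,0.102,0],[0.6,0,0.003,0.102,0],[0.6,0,0.003,0.102,0],[0.6,0,0.003,0.102,0],[0.6,0,0.003,0.102,0],[0.6,0,0.003,0.06,0],[0.6,0,0.003,0.01,0]]}}

```text
time_s: 27.0
tcp_pos: [465.5, 33.2, 138.0]
ee_rot: [[0.17, 0.985, -0.005], [0.985, -0.17, 0.001], [-0.0, -0.005, -1.0]]
force: [0.3, -0.5, 0.3]
width: 16.9
gripper_force: 0.0
```

{"name": "jog_arm", "arguments": {"steps": [[-0.2,-0.13,0,-0.3,0],[-0.2,-0.13,0,-0.3,0],[-0.2,-0.13,0,-0.3,0],[-0.2,-0.13,0,-0.3,0],[-0.2,-0.13,0,-0.3,0],[-0.2,-0.13,0,-0.3,0],[-0.2,-0.13,0,-0.3,0],[-0.2,-0.13,0,-0.3,0]]}}

```text
time_s: 27.8
tcp_pos: [446.0, -96.7, 443.9]
ee_rot: [[0.172, 0.985, 0.008], [0.985, -0.172, -0.004], [-0.003, 0.009, -1.0]]
force: [0.5, -0.1, 0.6]
width: 51.6
gripper_force: 0.0
```

```bash
python3 look.py l3.png; python3 -c "
from h import *
go(607.1,-290.4,60,np.radians(12)+np.pi/2)"
```

```text
[445.5 -95.8 440.8] w 51.0 t 27.9
TABLE [ 609.3 -294.5] L 138 W 27 ang 11.5 z95 17.4 
TABLE [ 434.6 -301.1] L 147 W 20 ang 7.8 z95 10.5 
TABLE [ 433.3 -389.2] L 134 W 26 ang 6.7 z95 17.4 
IN [444.1  37.5] L 146 W 11 ang 82.3 z95 16.6 box 1 43
IN [521.2  25.2] L 142 W 31 ang 80.9 z95 24.4 box 2 -36
IN [476.3  28.8] L 145 W 7 ang 80.3 z95 17.9 box -2 9
shift [-0.1636, 0.1909, 0.3818] turn 1.189 (alt -1.953) j6 -0.29 tcp [445.5 -95.8 440.8] yaw -0.172
```

{"name": "jog_arm", "arguments": {"steps": [[-0.2,-0.163,0.191,0.38,1.19],[-0.2,-0.163,0.191,0.38,1.19],[-0.2,-0.163,0.191,0.38,1.19],[-0.2,-0.163,0.191,0.38,1.19],[-0.2,-0.163,0.191,0.38,1.19],[-0.2,-0.163,0.191,0.38,1.19],[-0.2,-0.163,0.191,0.38,1.19],[-0.2,-0.163,0.191,0.38,1.19],[-0.2,-0.163,0.191,0.38,1.19],[-0.2,-0.163,0.191,0.38,1.19]]}}

```text
time_s: 28.85
tcp_pos: [601.4, -285.8, 47.9]
ee_rot: [[0.978, 0.207, -0.013], [0.208, -0.978, 0.009], [-0.011, -0.012, -1.0]]
force: [-2.4, -0.1, -0.2]
width: 51.3
gripper_force: 0.0
```

{"name": "jog_arm", "arguments": {"steps": [[-0.2,0,0,0,0],[-0.2,0,0,0,0]]}}

```text
time_s: 29.05
tcp_pos: [606.2, -287.7, 60.1]
ee_rot: [[0.978, 0.209, 0.001], [0.209, -0.978, -0.001], [0.001, 0.001, -1.0]]
force: [0.7, 0.4, 0.2]
width: 51.1
gripper_force: 0.0
```

```bash
python3 -c "
from h import *
go(607.1,-290.4,3,np.radians(12)+np.pi/2)"
```

```text
shift [0.0002, 0.0027, 0.0571] turn 0.001 (alt -3.140) j6 0.75 tcp [ 606.2 -287.7   60.1] yaw -1.360
```

{"name": "jog_arm", "arguments": {"steps": [[-0.2,0,0.003,0.04,0],[-0.2,0,0.003,0.056,0],[-0.2,0,0.003,0.056,0],[1,0,0.003,0.056,0],[1,0,0.003,0.056,0],[1,0,0.003,0.056,0],[1,0,0.003,0.056,0],[1,0,0.003,0.056,0],[1,0,0.003,0.02,0],[1,0,0.003,-0.03,0]]}}

```text
time_s: 30.05
tcp_pos: [604.3, -289.8, 86.5]
ee_rot: [[0.978, 0.208, -0.006], [0.208, -0.978, 0.004], [-0.005, -0.005, -1.0]]
force: [1.1, 0.0, 0.1]
width: 13.7
gripper_force: 39.3
```

{"name": "jog_arm", "arguments": {"steps": [[1,0,0,-0.05,0],[1,0,0,-0.06,0],[1,0,0,-0.06,0]]}}

```text
time_s: 30.35
tcp_pos: [608.1, -292.4, 152.6]
ee_rot: [[0.978, 0.208, 0.006], [0.208, -0.978, -0.004], [0.005, 0.005, -1.0]]
force: [-0.2, 1.6, -1.5]
width: 14.4
gripper_force: 39.3
```

```bash
python3 b.py 0 -65 150 50
```

```text
shift [0.0076, -0.3157, 0.001] turn -1.190 (alt 1.952) j6 0.75 tcp [ 608.1 -292.4  152.6] yaw -1.361
shift [0.0072, -0.3162, 0.101] turn -1.190 (alt 1.952) j6 0.75 tcp [ 608.1 -292.4  152.6] yaw -1.361
```

{"name": "jog_arm", "arguments": {"steps": [[1,0.008,-0.316,0.001,-1.19],[1,0.008,-0.316,0.001,-1.19],[1,0.008,-0.316,0.001,-1.19],[1,0.008,-0.316,0.001,-1.19],[1,0.008,-0.316,0.001,-1.19],[1,0.008,-0.316,0.001,-1.19],[1,0.008,-0.316,0.001,-1.19],[1,0.008,-0.316,0.001,-1.19],[1,0.008,-0.316,0.001,-1.19],[1,0.008,-0.316,0.001,-1.19]]}}

```text
time_s: 31.35
tcp_pos: [547.6, 19.4, 146.0]
ee_rot: [[0.173, 0.985, -0.003], [0.985, -0.173, 0.0], [-0.0, -0.003, -1.0]]
force: [-0.2, 0.1, -0.1]
width: 13.4
gripper_force: 39.3
```

{"name": "jog_arm", "arguments": {"steps": [[1,0,0,0,0],[1,0,0,0,0]]}}

```text
time_s: 31.55
tcp_pos: [548.3, 19.0, 147.1]
ee_rot: [[0.172, 0.985, -0.001], [0.985, -0.172, 0.0], [0.0, -0.001, -1.0]]
force: [-0.7, 0.4, -0.9]
width: 13.4
gripper_force: 39.3
```

```bash
python3 b.py 0 -63 50
```

```text
shift [-0.0008, -0.0003, 0.0971] turn -0.002 (alt 3.139) j6 0.00 tcp [548.3  19.  147.1] yaw -0.173
```

{"name": "jog_arm", "arguments": {"steps": [[1,0,0,0.05,0],[1,0,0,0.09,0],[1,0,0,0.097,0],[1,0,0,0.097,0],[0.5,0,0,0.097,0],[0.5,0,0,0.097,0],[0.5,0,0,0.097,0],[0.5,0,0,0.097,0],[0.5,0,0,0.06,0],[0.5,0,0,0.01,0]]}}

```text
time_s: 32.55
tcp_pos: [546.1, 19.8, 136.0]
ee_rot: [[0.17, 0.985, -0.006], [0.985, -0.17, 0.001], [-0.0, -0.007, -1.0]]
force: [1.2, -0.6, 1.2]
width: 21.2
gripper_force: 0.0
```

{"name": "jog_arm", "arguments": {"steps": [[-0.2,-0.13,-0.05,-0.28,0],[-0.2,-0.13,-0.05,-0.28,0],[-0.2,-0.13,-0.05,-0.28,0],[-0.2,-0.13,-0.05,-0.28,0],[-0.2,-0.13,-0.05,-0.28,0],[-0.2,-0.13,-0.05,-0.28,0],[-0.2,-0.13,-0.05,-0.28,0],[-0.2,-0.13,-0.05,-0.28,0]]}}

```text
time_s: 33.35
tcp_pos: [477.4, -100.9, 420.6]
ee_rot: [[0.172, 0.985, 0.005], [0.985, -0.172, -0.002], [-0.002, 0.006, -1.0]]
force: [0.0, 0.4, 0.1]
width: 51.3
gripper_force: 0.0
```

```bash
python3 look.py l4.png; python3 -c "
from h import *
go(436.7,-299.2,70,np.radians(9)+np.pi/2)"
```

```text
[ 477.  -100.2  417.8] w 51.6 t 33.4
TABLE [ 436.7 -300.2] L 144 W 17 ang 7.9 z95 10.3 
TABLE [ 434.1 -390.5] L 138 W 27 ang 6.9 z95 17.4 
IN [443.8  35. ] L 141 W 11 ang 82.3 z95 16.4 box -1 42
IN [476.5  28.3] L 144 W 8 ang 80.3 z95 17.4 box -2 9
IN [520.6  24.2] L 139 W 30 ang 80.3 z95 24.3 box 1 -35
IN [557.4  16.9] L 134 W 13 ang 80.2 z95 23.9 box 0 -73
shift [-0.2029, -0.0062, 0.3478] turn 1.242 (alt -1.899) j6 -0.27 tcp [ 477.  -100.2  417.8] yaw -0.172
```

{"name": "jog_arm", "arguments": {"steps": [[-0.2,-0.203,-0.006,0.347,1.242],[-0.2,-0.203,-0.006,0.347,1.242],[-0.2,-0.203,-0.006,0.347,1.242],[-0.2,-0.203,-0.006,0.347,1.242],[-0.2,-0.203,-0.006,0.347,1.242],[-0.2,-0.203,-0.006,0.347,1.242],[-0.2,-0.203,-0.006,0.347,1.242],[-0.2,-0.203,-0.006,0.347,1.242],[-0.2,-0.203,-0.006,0.347,1.242],[-0.2,-0.203,-0.006,0.347,1.242]]}}

```text
time_s: 34.4
tcp_pos: [434.3, -296.5, 66.1]
ee_rot: [[0.988, 0.157, -0.006], [0.157, -0.988, 0.007], [-0.005, -0.007, -1.0]]
force: [-0.1, 1.0, 0.5]
width: 50.9
gripper_force: 0.0
```

{"name": "jog_arm", "arguments": {"steps": [[-0.2,0,0,0,0],[-0.2,0,0,0,0]]}}

```text
time_s: 34.6
tcp_pos: [437.1, -298.6, 71.1]
ee_rot: [[0.987, 0.159, 0.001], [0.159, -0.987, -0.001], [0.001, 0.001, -1.0]]
force: [-0.7, -0.5, -0.4]
width: 51.1
gripper_force: 0.0
```

```bash
python3 -c "
from h import *
go(436.7,-299.2,2,np.radians(9)+np.pi/2)"
```

```text
shift [-0.0006, 0.0004, 0.0691] turn 0.003 (alt -3.139) j6 0.60 tcp [ 437.1 -298.6   71.1] yaw -1.411
```

{"name": "jog_arm", "arguments": {"steps": [[-0.2,0,0,0.04,0],[-0.2,0,0,0.068,0],[-0.2,0,0,0.068,0],[1,0,0,0.068,0],[1,0,0,0.068,0],[1,0,0,0.068,0],[1,0,0,0.068,0],[1,0,0,0.068,0],[1,0,0,0.03,0],[1,0,0,-0.02,0]]}}

```text
time_s: 35.6
tcp_pos: [435.1, -297.7, 89.8]
ee_rot: [[0.988, 0.157, -0.004], [0.157, -0.988, 0.004], [-0.003, -0.004, -1.0]]
force: [0.6, -0.6, 1.4]
width: 7.0
gripper_force: 38.8
```

{"name": "jog_arm", "arguments": {"steps": [[1,0,0,-0.05,0],[1,0,0,-0.06,0],[1,0,0,-0.06,0]]}}

```text
time_s: 35.9
tcp_pos: [437.9, -300.5, 153.8]
ee_rot: [[0.988, 0.157, 0.004], [0.157, -0.988, -0.005], [0.004, 0.006, -1.0]]
force: [-1.0, -0.3, -0.6]
width: 7.0
gripper_force: 38.8
```

```bash
python3 b.py 0 63 150
```

```text
shift [0.0395, -0.3383, 0.0021] turn -1.242 (alt 1.900) j6 0.60 tcp [ 437.9 -300.5  153.8] yaw -1.413
```

{"name": "jog_arm", "arguments": {"steps": [[1,0.04,-0.338,0.002,-1.242],[1,0.04,-0.338,0.002,-1.242],[1,0.04,-0.338,0.002,-1.242],[1,0.04,-0.338,0.002,-1.242],[1,0.04,-0.338,0.002,-1.242],[1,0.04,-0.338,0.002,-1.242],[1,0.04,-0.338,0.002,-1.242],[1,0.04,-0.338,0.002,-1.242],[1,0.04,-0.338,0.002,-1.242],[1,0.04,-0.338,0.002,-1.242]]}}

```text
time_s: 36.9
tcp_pos: [421.5, 41.6, 146.4]
ee_rot: [[0.169, 0.986, -0.004], [0.986, -0.169, 0.001], [-0.0, -0.004, -1.0]]
force: [0.8, -0.0, 0.3]
width: 6.9
gripper_force: 38.8
```

{"name": "jog_arm", "arguments": {"steps": [[1,0,0,0,0],[1,0,0,0,0]]}}

```text
time_s: 37.1
tcp_pos: [422.5, 40.7, 147.7]
ee_rot: [[0.172, 0.985, -0.002], [0.985, -0.172, 0.0], [0.0, -0.002, -1.0]]
force: [0.9, 0.1, -0.1]
width: 7.0
gripper_force: 38.8
```

```bash
python3 b.py 0 63 50
```

```text
shift [-0.0008, 0.0016, 0.0977] turn -0.001 (alt 3.140) j6 0.00 tcp [422.5  40.7 147.7] yaw -0.172
```

{"name": "jog_arm", "arguments": {"steps": [[1,0,0.001,0.05,0],[1,0,0.001,0.09,0],[1,0,0.001,0.098,0],[1,0,0.001,0.098,0],[0.6,0,0.001,0.098,0],[0.6,0,0.001,0.098,0],[0.6,0,0.001,0.098,0],[0.6,0,0.001,0.098,0],[0.6,0,0.001,0.06,0],[0.6,0,0.001,0.01,0]]}}

```text
time_s: 38.1
tcp_pos: [421.7, 41.1, 137.6]
ee_rot: [[0.17, 0.985, -0.006], [0.985, -0.17, 0.001], [-0.0, -0.006, -1.0]]
force: [1.0, -0.3, 0.6]
width: 17.0
gripper_force: 0.0
```

{"name": "jog_arm", "arguments": {"steps": [[-0.2,-0.13,0.07,-0.28,0],[-0.2,-0.13,0.07,-0.28,0],[-0.2,-0.13,0.07,-0.28,0],[-0.2,-0.13,0.07,-0.28,0],[-0.2,-0.13,0.07,-0.28,0],[-0.2,-0.13,0.07,-0.28,0],[-0.2,-0.13,0.07,-0.28,0],[-0.2,-0.13,0.07,-0.28,0]]}}

```text
time_s: 38.9
tcp_pos: [471.7, -100.5, 422.0]
ee_rot: [[0.172, 0.985, 0.005], [0.985, -0.172, -0.003], [-0.002, 0.006, -1.0]]
force: [-0.7, -0.3, -0.3]
width: 51.0
gripper_force: 0.0
```

```bash
python3 look.py l5.png; python3 -c "
from h import *
go(432.6,-385.6,70,np.radians(6)+np.pi/2)"
```

```text
[471.  -99.5 419.4] w 51.2 t 39.0
TABLE [ 433.8 -389.8] L 136 W 26 ang 6.7 z95 17.4 
IN [439.2  34.9] L 142 W 21 ang 81.6 z95 16.8 box -2 47
IN [476.6  29. ] L 142 W 8 ang 80.2 z95 17.6 box -2 9
IN [520.8  23.8] L 139 W 30 ang 80.4 z95 24.3 box 1 -35
IN [557.8  18.4] L 136 W 13 ang 80.2 z95 23.9 box 2 -73
shift [-0.2883, 0.0105, 0.3495] turn 1.294 (alt -1.847) j6 -0.27 tcp [471.  -99.5 419.4] yaw -0.172
```

{"name": "jog_arm", "arguments": {"steps": [[-0.2,-0.288,0.01,0.349,1.294],[-0.2,-0.288,0.01,0.349,1.294],[-0.2,-0.288,0.01,0.349,1.294],[-0.2,-0.288,0.01,0.349,1.294],[-0.2,-0.288,0.01,0.349,1.294],[-0.2,-0.288,0.01,0.349,1.294],[-0.2,-0.288,0.01,0.349,1.294],[-0.2,-0.288,0.01,0.349,1.294],[-0.2,-0.288,0.01,0.349,1.294],[-0.2,-0.288,0.01,0.349,1.294]]}}

```text
time_s: 39.95
tcp_pos: [427.3, -381.8, 61.2]
ee_rot: [[0.995, 0.102, -0.009], [0.102, -0.995, 0.011], [-0.008, -0.012, -1.0]]
force: [-0.9, 0.9, 0.0]
width: 51.4
gripper_force: 0.0
```

{"name": "jog_arm", "arguments": {"steps": [[-0.2,0,0,0,0],[-0.2,0,0,0,0]]}}

```text
time_s: 40.15
tcp_pos: [432.2, -383.8, 70.3]
ee_rot: [[0.994, 0.107, 0.001], [0.107, -0.994, -0.0], [0.001, 0.001, -1.0]]
force: [1.0, 0.3, 1.1]
width: 51.1
gripper_force: 0.0
```

```bash
python3 -c "
from h import *
go(432.6,-385.6,3,np.radians(6)+np.pi/2)"
```

```text
shift [0.0002, 0.0019, 0.0673] turn 0.003 (alt -3.139) j6 0.54 tcp [ 432.2 -383.8   70.3] yaw -1.463
```

{"name": "jog_arm", "arguments": {"steps": [[-0.2,0,0.002,0.04,0],[-0.2,0,0.002,0.067,0],[-0.2,0,0.002,0.067,0],[1,0,0.002,0.067,0],[1,0,0.002,0.067,0],[1,0,0.002,0.067,0],[1,0,0.002,0.067,0],[1,0,0.002,0.067,0],[1,0,0.002,0.03,0],[1,0,0.002,-0.02,0]]}}

```text
time_s: 41.15
tcp_pos: [430.8, -385.2, 89.3]
ee_rot: [[0.994, 0.106, -0.003], [0.106, -0.994, 0.004], [-0.002, -0.004, -1.0]]
force: [0.9, -0.9, 0.3]
width: 13.4
gripper_force: 39.3
```

{"name": "jog_arm", "arguments": {"steps": [[1,0,0,-0.05,0],[1,0,0,-0.06,0],[1,0,0,-0.06,0]]}}

```text
time_s: 41.45
tcp_pos: [433.4, -388.5, 153.9]
ee_rot: [[0.994, 0.106, 0.005], [0.106, -0.994, -0.006], [0.004, 0.007, -1.0]]
force: [-0.5, -0.0, -0.5]
width: 13.5
gripper_force: 39.3
```

```bash
python3 b.py 0 -57 150
```

```text
shift [0.1511, -0.394, 0.0018] turn -1.294 (alt 1.848) j6 0.54 tcp [ 433.4 -388.5  153.9] yaw -1.465
```

{"name": "jog_arm", "arguments": {"steps": [[1,0.151,-0.394,0.002,-1.294],[1,0.151,-0.394,0.002,-1.294],[1,0.151,-0.394,0.002,-1.294],[1,0.151,-0.394,0.002,-1.294],[1,0.151,-0.394,0.002,-1.294],[1,0.151,-0.394,0.002,-1.294],[1,0.151,-0.394,0.002,-1.294],[1,0.151,-0.394,0.002,-1.294],[1,0.151,-0.394,0.002,-1.294],[1,0.151,-0.394,0.002,-1.294]]}}

```text
time_s: 42.45
tcp_pos: [539.4, 23.9, 145.6]
ee_rot: [[0.165, 0.986, -0.003], [0.986, -0.165, 0.001], [0.0, -0.003, -1.0]]
force: [-0.3, -0.0, -0.7]
width: 14.2
gripper_force: 39.3
```

{"name": "jog_arm", "arguments": {"steps": [[1,0,0,0,0],[1,0,0,0,0]]}}

```text
time_s: 42.65
tcp_pos: [539.8, 20.1, 146.7]
ee_rot: [[0.172, 0.985, -0.002], [0.985, -0.172, -0.0], [-0.0, -0.002, -1.0]]
force: [-0.1, -0.1, 0.5]
width: 13.3
gripper_force: 39.3
```

```bash
python3 b.py 0 -53 36
```

```text
shift [-0.0004, -0.0015, 0.1107] turn -0.002 (alt 3.140) j6 0.00 tcp [539.8  20.1 146.7] yaw -0.173
```

{"name": "jog_arm", "arguments": {"steps": [[1,0,-0.001,0.05,0],[1,0,-0.001,0.09,0],[1,0,-0.001,0.105,0],[1,0,-0.001,0.11,0],[0.5,0,-0.001,0.11,0],[0.5,0,-0.001,0.11,0],[0.5,0,-0.001,0.11,0],[0.5,0,-0.001,0.11,0],[0.5,0,-0.001,0.07,0],[0.5,0,-0.001,0.02,0]]}}

```text
time_s: 43.65
tcp_pos: [537.5, 21.5, 126.7]
ee_rot: [[0.17, 0.985, -0.005], [0.985, -0.17, 0.001], [0.0, -0.005, -1.0]]
force: [1.2, -0.1, 0.2]
width: 21.2
gripper_force: 0.0
```

{"name": "jog_arm", "arguments": {"steps": [[-0.2,-0.2,-0.02,-0.28,0],[-0.2,-0.2,-0.02,-0.28,0],[-0.2,-0.2,-0.02,-0.28,0],[-0.2,-0.2,-0.02,-0.28,0],[-0.2,-0.2,-0.02,-0.28,0],[-0.2,-0.2,-0.02,-0.28,0],[-0.2,-0.2,-0.02,-0.28,0],[-0.2,-0.2,-0.02,-0.28,0],[-0.2,-0.2,-0.02,-0.28,0]]}}

```text
time_s: 44.55
tcp_pos: [485.7, -172.9, 408.7]
ee_rot: [[0.171, 0.985, 0.002], [0.985, -0.171, -0.001], [-0.001, 0.002, -1.0]]
force: [0.2, 0.1, -0.7]
width: 51.2
gripper_force: 0.0
```

```bash
python3 look.py l6.png; python3 -c "
from h import *
go(616.2,-373.6,75,np.radians(-3.7)+np.pi/2)"
```

```text
[ 485.5 -172.1  407.1] w 51.4 t 44.6
TABLE [ 629.5 -374.7] L 122 W 21 ang -3.3 z95 10.6 
TABLE [ 494.2 -548.3] L 121 W 19 ang 24.6 z95 23.3 
IN [433.9  -0.3] L 70 W 21 ang 83.0 z95 16.0 box -38 46
IN [470.7  -6.9] L 71 W 8 ang 80.6 z95 15.9 box -38 9
IN [529.1 -13.8] L 67 W 59 ang 82.7 z95 23.9 box -35 -50
shift [-0.1764, 0.1633, 0.3319] turn 1.464 (alt -1.677) j6 -0.39 tcp [ 485.5 -172.1  407.1] yaw -0.171
```

View pics/l6.png

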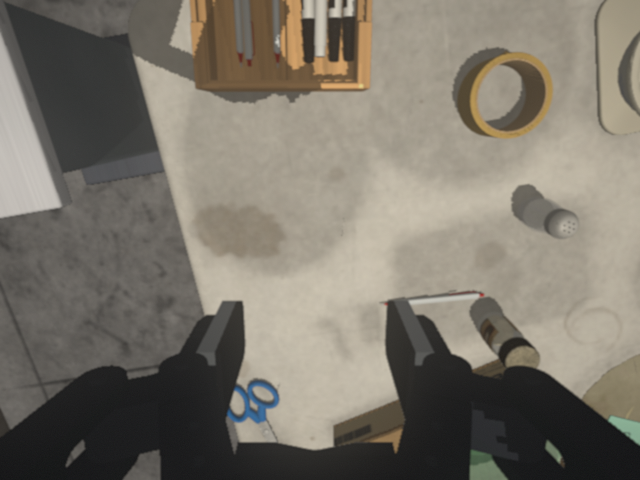

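```bash
python3 -c "
from h import *
go(608,-373.1,90,np.radians(-3.7)+np.pi/2)
d=snap('wrist');W=cloud(d)
m=(W[...,0]>640)&(W[...,0]<740)&(W[...,1]<-340)&(W[...,1]>-470)&(W[...,2]>25)
w=W[m];print(np.percentile(w,[1,50,99],axis=0))"
```

```text
shift [-0.1773, 0.1551, 0.3169] turn 1.464 (alt -1.677) j6 -0.39 tcp [ 485.5 -172.1  407.1] yaw -0.171
[[ 677.2 -438.8   26.6]
 [ 692.6 -416.2   78.6]
 [ 718.5 -408.8   98.3]]
```

{"name": "jog_arm", "arguments": {"steps": [[-0.2,-0.177,0.155,0.2,-1.42],[-0.2,-0.177,0.155,0.2,-1.42],[-0.2,-0.177,0.155,0.2,-1.42],[-0.2,-0.177,0.155,0.2,-1.42],[-0.2,-0.177,0.155,0.2,-1.42],[-0.2,-0.177,0.155,0.2,-1.42],[-0.2,-0.177,0.155,0.2,-1.42],[-0.2,-0.177,0.155,0.2,-1.42],[-0.2,-0.177,0.155,0.2,-1.42],[-0.2,-0.177,0.155,0.2,-1.42]]}}

```text
time_s: 45.65
tcp_pos: [608.0, -371.5, 204.9]
ee_rot: [[-0.95, 0.311, -0.003], [0.311, 0.95, 0.003], [0.004, 0.002, -1.0]]
force: [-0.1, -0.3, 0.6]
width: 51.3
gripper_force: 0.0
```

{"name": "jog_arm", "arguments": {"steps": [[-0.2,0,0,0.11,-0.257],[-0.2,0,0,0.11,-0.257],[-0.2,0,0,0.11,-0.257],[-0.2,0,0,0.11,-0.257],[-0.2,0,0,0.11,-0.257]]}}

```text
time_s: 46.15
tcp_pos: [609.5, -373.6, 99.7]
ee_rot: [[-0.998, 0.066, 0.002], [0.066, 0.998, -0.002], [-0.002, -0.002, -1.0]]
force: [-0.4, -0.4, 1.1]
width: 51.3
gripper_force: 0.0
```

```bash
python3 -c "
from h import *
go(608,-373.1,2,np.radians(-3.7)+np.pi/2)
d=snap('wrist');W=cloud(d);z=W[...,2]
m=((z>4)&(z<14)).astype(np.uint8);n,l,s,c=cv2.connectedComponentsWithStats(m)
for i in range(1,n):
  if s[i,4]>200:
    w=W[l==i];r=cv2.minAreaRect(w[:,:2].astype(np.float32));print(r)"
```

```text
shift [0.0018, 0.0006, 0.0977] turn -0.001 (alt 3.140) j6 -2.21 tcp [ 609.5 -373.6   99.7] yaw 1.505
((607.826416015625, -514.9746704101562), (171.31155395507812, 3.011445999145508), 16.009422302246094)
((618.077880859375, -373.2422180175781), (10.65182113647461, 145.2330322265625), 86.00987243652344)
((642.700927734375, -563.2952880859375), (47.65641403198242, 12.929098129272461), 13.982564926147461)
((686.0361938476562, -552.3912353515625), (15.112456321716309, 41.72000503540039), 88.96644592285156)
((689.68603515625, -414.4615173339844), (28.356647491455078, 6.2089433670043945), 32.0429573059082)
```

{"name": "jog_arm", "arguments": {"steps": [[-0.2,0,0,0.05,0],[-0.2,0,0,0.085,0],[-0.2,0,0,0.097,0],[-0.2,0,0,0.097,0],[1,0,0,0.097,0],[1,0,0,0.097,0],[1,0,0,0.097,0],[1,0,0,0.097,0],[1,0,0,0.097,0],[1,0,0,0.05,0]]}}

```text
time_s: 47.2
tcp_pos: [604.3, -370.1, 41.2]
ee_rot: [[-0.998, 0.065, -0.01], [0.065, 0.998, 0.009], [0.011, 0.008, -1.0]]
force: [-0.7, 0.8, -0.7]
width: 7.0
gripper_force: 39.2
```

{"name": "jog_arm", "arguments": {"steps": [[1,0,0,-0.05,0],[1,0,0,-0.1,0],[1,0,0,-0.1,0],[1,0,0,-0.1,0]]}}

```text
time_s: 47.6
tcp_pos: [609.3, -374.1, 150.6]
ee_rot: [[-0.998, 0.065, 0.004], [0.065, 0.998, -0.003], [-0.004, -0.003, -1.0]]
force: [-0.6, -0.4, -1.1]
width: 7.1
gripper_force: 39.2
```

```bash
python3 b.py 10 25 150
```

```text
shift [0.1732, 0.4068, -0.0013] turn -1.465 (alt 1.677) j6 -2.21 tcp [ 609.3 -374.1  150.6] yaw 1.506
```

{"name": "jog_arm", "arguments": {"steps": [[1,0.173,0.407,-0.02,1.42],[1,0.173,0.407,-0.02,1.42],[1,0.173,0.407,-0.02,1.42],[1,0.173,0.407,-0.02,1.42],[1,0.173,0.407,-0.02,1.42],[1,0.173,0.407,-0.02,1.42],[1,0.173,0.407,-0.02,1.42],[1,0.173,0.407,-0.02,1.42],[1,0.173,0.407,-0.02,1.42],[1,0.173,0.407,-0.02,1.42]]}}

```text
time_s: 48.6
tcp_pos: [458.9, 47.8, 165.5]
ee_rot: [[-0.086, 0.996, -0.004], [0.996, 0.086, 0.001], [0.002, -0.004, -1.0]]
force: [-0.2, -0.5, -0.4]
width: 7.3
gripper_force: 39.2
```

{"name": "jog_arm", "arguments": {"steps": [[1,0,0,0,0.257],[1,0,0,0,0.257],[1,0,0,0,0.257],[1,0,0,0,0.257]]}}

```text
time_s: 49.0
tcp_pos: [461.2, 44.1, 166.4]
ee_rot: [[0.168, 0.986, -0.002], [0.986, -0.168, 0.0], [-0.0, -0.002, -1.0]]
force: [0.1, -0.4, -1.2]
width: 6.8
gripper_force: 39.2
```

```bash
python3 b.py 10 27 31
```

```text
shift [-0.0007, 0.0001, 0.1354] turn 0.002 (alt -3.139) j6 0.02 tcp [461.2  44.1 166.4] yaw -0.169
```

{"name": "jog_arm", "arguments": {"steps": [[1,0,0,0.05,0],[1,0,0,0.09,0],[1,0,0,0.12,0],[1,0,0,0.135,0],[1,0,0,0.135,0],[0.65,0,0,0.135,0],[0.65,0,0,0.135,0],[0.65,0,0,0.135,0],[0.65,0,0,0.135,0],[0.65,0,0,0.09,0]]}}

```text
time_s: 50.0
tcp_pos: [457.2, 44.6, 73.0]
ee_rot: [[0.17, 0.985, -0.013], [0.985, -0.17, 0.002], [-0.0, -0.013, -1.0]]
force: [-0.0, -0.0, -1.6]
width: 14.7
gripper_force: 0.0
```

{"name": "jog_arm", "arguments": {"steps": [[0.65,0,0,-0.05,0],[0.65,0,0,-0.1,0],[0,-0.07,0.04,-0.34,0],[0,-0.07,0.04,-0.34,0],[0,-0.07,0.04,-0.34,0],[0,-0.07,0.04,-0.34,0],[0,-0.07,0.04,-0.34,0],[0,-0.07,0.04,-0.34,0],[0,-0.07,0.04,-0.34,0],[0,-0.07,0.04,-0.34,0]]}}

```text
time_s: 51.0
tcp_pos: [488.9, -31.4, 416.0]
ee_rot: [[0.17, 0.985, -0.002], [0.985, -0.17, 0.001], [0.0, -0.002, -1.0]]
force: [0.2, 1.6, -1.0]
width: 42.9
gripper_force: 0.0
```

```bash
python3 look.py l7.png
```

```text
[488.8 -31.2 415.5] w 42.7 t 51.0
IN [439.1  37.4] L 144 W 21 ang 82.2 z95 16.8 box 0 47
IN [471.1  31.2] L 147 W 19 ang 80.2 z95 18.1 box -0 15
IN [535.1  22.4] L 142 W 59 ang 80.3 z95 24.9 box 2 -50
```

View pics/l7.png

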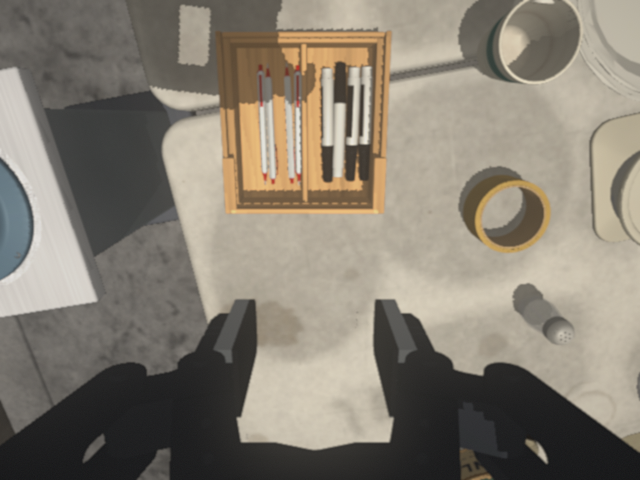

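All 4 markers lie in the right compartment (px 320–372) and all 4 ballpoints in the left (px 258–300), flat on the floor, and the table in front is clear. I'll check the lid and eraser once more, then hand in.

Run:
```python
from h import *
d=snap('scene');W=cloud(d)
for q in("lid_centre","eraser_mid"):
  for o in arm.outline_of(d,q)[:1]:
    w=W[o['pixels']];w=w[~np.isnan(w[:,0])];print(q,o['p'],np.median(w,0))
print(arm.finish_job())
```

```text
lid_centre 0.93 [440.7 300.7   5.6]
eraser_mid 0.6 [608.7 233.6  31.6]
the job is handed in; nothing more can be done
None
```

The job is handed in, but `finish_job()` returned no verdict, so success is not confirmed: my last camera check showed the eraser felt down and the lid flat on the table clear of the box, all four markers and all four ballpoints lying in their own compartments, and the mug, tape and tin never touched.

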